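# Free the ratchet pawl with the rod and lower the lift

### The job

Lower the small ratchet lift with the tube rack on it: take the release rod from its cradle, flick it under the ear of the pawl so that the pawl is thrown right back and stays there, then press the carriage slowly down by its tongue with the rod until you feel its stop, and bed it there with a steady push of about 11 N for half a second; never push pawl or carriage with more than 16 N. Touch the lift only with the rod, keep the tube rack standing in its tray and leave the other things where they are. Finally lay the rod back in its cradle as it was.

Things in the scene. Friction and masses are not known exactly. Their poses are not given: they have to be found in the camera images.
- lift: Ratchet lift fixed to the bench: grey base 150 (x) x 215 (y) x 12 mm, square column 247 mm high at x +30, y 0. Origin: underside of base, at bench level; x away from the robot (+-0.2 rad), y left, z up. Tray right of the column; toothed rack and pawl left of it, pawl pivot pin along x at y +70, z 90 mm. In front of x 0, between pawl ear and tongue, is free space for the rod.
- carriage (a joint): Metres the carriage (sleeve, tray, rack) is lowered: 0.002 to 0.004 at start, a tooth just over the engaged pawl, which blocks it before 0.005. A felt brake holds it wherever it is: 1 to 4 N of push moves it down (at 20 to 30 mm/s). It meets its stop, a rubber buffer of about 5 N/mm under the tray, somewhere between 0.036 and 0.056; where is not measured: feel for it.
- press_tongue (a point): Middle of the top face of the carriage's press tongue: flat dark steel, 36 wide (y), 12 thick, sticking out 60 mm towards the robot from the sleeve's grey face (face at lift x +5); the point is 30 mm in front of that face. 192 mm above the bench at start, 136 to 158 when down. Axes as the lift's.
- pawl (a joint): Pawl angle, rad: 0 engaged (50 mm arm leans right onto the rack, 30 degrees from upright, nose under a tooth); 0.52 upright, point of balance; 1.13 thrown back on its stop, leaning left, where its weight keeps it. Let go below 0.55 it falls back. As the nose has to lift the tooth above it, the first 15 degrees are stiff (up to 12 N: push slowly, near the ear end far from the pivot).
- pawl_ear (a point): Middle of the under (right-hand) face of the pawl's release ear: flat dark steel plate, 60 mm long in x (lift x -37 to +23), 26 mm along the arm (22 to 48 mm from the pivot), 8 thick, sticking out towards the robot in front of rack and sleeve. Engaged, the point is at lift x -7, y +49, z 118 mm; it turns with the pawl about the pivot.
- rack_load: The load: empty white two-row tube rack 137 x 55 x 49 mm, 0.17 to 0.35 kg, loose in the lipped tray of the carriage, long side along the lift's x. Origin: centre of its underside; z up.
- rod: Release rod, 90 g: black ribbed handle 70 (x) x 16 (y) x 20 (z) mm and round steel shaft of 8 mm. Origin: middle of the handle, on the axis; x runs along the rod to the tip at x +140 mm; the shaft starts at x +35. It lies level in its cradle, axis 55 mm above the bench, tip away from the robot.
- cradle: Grey cradle fixed to the bench, base 140 x 60 x 8 mm, two notched uprights for the rod: under the handle's rear end (x -34 to -25, seat 45 mm high, 22 wide) and under the shaft (x +70 to +80, seat 51 high, 20 wide), with flared cheeks 14 mm high. Origin: on the bench below the middle of the lying rod's handle; x along the rod to its tip, z up.
- label_roll: Bystander: roll of white labels, 58 mm wide, 28 high; origin at its underside.
- vial: Bystander: small brown vial, 22 mm wide, 45 high; origin at its underside.
- cap_strip: Bystander: white strip of eight caps, 112 x 12 x 13 mm; origin at the centre of its underside.
- tape: Bystander: roll of tan tape, 98 mm wide, 25 high; origin at its underside.

How it is judged:
On the way, in this order (a step that is already met when the one before it is completed fails the run):
1. the rod is lifted out of its cradle by the gripper (z of rod in the frame of cradle above 0.085 m and contact force between the fingers and rod above 1 N), for 0.2 s.
2. the pawl is thrown back while the carriage is still up and the rod is held (value of joint pawl above 0.95 rad and value of joint carriage below 0.01 m and contact force between the fingers and rod above 1 N), for 0.2 s.
3. the carriage is bedded on its stop by a steady push of the rod, 8 to 16 N (value of joint carriage above 0.034 m and value of joint pawl above 0.95 rad and contact force between rod and lift above 8 N and contact force between the fingers and rod above 1 N), for 0.3 s.
At the end, for the whole second after the job is handed in: Pawl above 0.95 rad; carriage still down (above 0.034 m); tube rack upright within 0.1 rad on the tray floor; rod at rest in the cradle: handle middle within 20 mm of its place, axis 50 to 60 mm above the bench, within 0.12 rad of the cradle direction (value of joint pawl above 0.95 rad and value of joint carriage above 0.034 m and horizontal distance between rod and cradle below 0.02 m and z of rod in the frame of cradle between 0.05 and 0.06 m and angle between the x axis of rod and the x axis of cradle, either way round below 0.12 rad and linear speed of each of rod, rack_load below 0.02 m/s and angle between rack_load's own z axis and vertical below 0.1 rad and z of rack_load in the frame of lift between 0.085 and 0.117 m); the robot touches nothing.
It fails at once if the rod bears on the lift with more than 16 N (contact force between rod and lift above 16 N).
It fails at once if the gripper or arm touches the lift (contact force between any of the fingers, the arm and lift above 1 N).
It fails at once if the carriage is run down fast (over 0.12 m/s) (velocity of joint carriage above 0.12 m/s).
It fails at once if the tube rack is touched or tipped (angle between rack_load's own z axis and vertical above 0.25 rad or contact force between any of the fingers, the arm, rod and rack_load above 1 N).
It fails at once if a bystander (label roll, vial, tape, cap strip) is pushed more than 15 mm (distance of any of label_roll, vial, tape, cap_strip from where it was at the start of the episode above 0.015 m).
It also fails if it takes over 72 s, if anything falls off the work surface, if the arm or the gripper's body presses on something with over 40 N, if the wrist force passes 120 N, or if a joint passes its speed limit or range.

### The arm

A 6-joint arm with a two-finger parallel gripper is mounted at the origin on a cart in front of the work surface, level with it; the furniture and walls round the work are solid. World frame = base frame: x ahead of the robot, y to its left, z up, the work surface at z = 0. Lengths are in m, angles in rad, forces in N, time in s.
With the tool pointing down it reaches from about 0.3 to 0.775 m from the base axis. Payload 14.6 kg.
Tool frame: the origin (TCP) lies at the very end of the fingers, on their centre line; the grasp point (between the pads) lies 19 mm behind it (pinch_z is the distance from the TCP to the grasp point, in m); z points along the fingers, y is the direction in which the jaws open and shut (so a half turn about z gives the same grasp; the last joint's range is limited). The gripper opens to 94 mm and grips with 3 to 60 N. Pads are 16 mm wide; open, the fingers measure 119 mm over their backs; the gripper's body (75 mm by 177 mm) begins 78 mm behind the grasp point.
Start: joints at [-1.179, 0.3, 1.521, -0, 1.321, -0.067], TCP at [0.244, -0.493, 0.205] pointing down, gripper open.
Joint ranges: [-3.03, 3.03], [-0.79, 2.21], [0.23, 2.52], [-1.04, 4.18], [0, 3.07], [-2.55, 2.55]. Speed limits (rad/s): [2.22, 2.22, 2.57, 3.14, 3.14, 3.14].

### API

Orientations are given as [roll, pitch, yaw] about the fixed x, y, z axes, in that order (R = Rz(yaw) Ry(pitch) Rx(roll)).
In Python, from station import get_obs, camera, hand_in, pinch_z gives the robot as it stands.
- The arm moves only by the tool servo_tool, never from a script. Its argument "moves" is a list that holds one entry, the list of rows, each a list of 7 numbers: the turn, a rotation vector about the tool's x, y, z normalised to -1 to 1, where 1 is pi/2 rad, then the shift along the tool's x, y, z normalised to -1 to 1, where 1 is 500 mm, then the closure, from 0 (fully open) to 1 (shut). In form: [[[rx, ry, rz, x, y, z, hand], ...]]. A call has 1 to 12 rows; each row is the pose to reach, as a shift and turn from the pose measured when the call began, along the tool's axes at that moment; what a row does not reach only later rows make up. A row lasts 1/12 s, in which the tool goes at most 41.7 mm and 7.16 degrees, less where a joint would pass 70% of its speed; a pose out of reach is approached as far as the arm can. A call with a number of a shift or a turn outside -1 to 1 is refused whole. A call with a gripper value outside its range is refused whole. The fingers move at their own pace and stop on an object; "squeeze" is the grip in N (left out, the last holds). Time passes only in rows, so rows that repeat a pose let the fingers close. It gives the time, the measured TCP pose, the force and the opening at its end, in the units of the state.
- get_obs(): the state, without advancing time (a new reading comes with each control period).
- camera(name): name is "side" or "top" or "wrist"; returns a dict with "color" (420x560x3 uint8, red, green, blue), "intrinsics" (3x3 intrinsics, pixels), "rvec" (rotation vector, rad) and "tvec" (3), from world to camera coordinates, as OpenCV has them. Camera axes: x right, y down, z forward; pixel columns grow to the right and rows downward; lengths in m; the calibration is good to about 2 mm. A picture is of the moment at which its call begins. There is no depth.
- hand_in(): hands the job in, once; it reports no verdict.
The state is a dict: "time_s": time; "qpos": joint angles; "joint_vel": joint speeds; "tau": joint torques, N m; "ee_pos": TCP position; "eef_rot": TCP orientation; "force": force on the tool from outside, world axes, zero at the start; "moment": the same for the moment, N m; "grip_width": finger opening in m.
Only numpy, scipy, OpenCV 4.12 (cv2) and the standard library are available. Lean on these libraries where they do the work, as an engineer would, in place of code of your own. Each camera call takes 0.05 s, during which the arm holds its last target.

## Working session

There is one attempt and no reset: what is moved stays moved. The work goes in short steps, Python scripts to look and compute and a tool call to move; the robot and the scene stay as the last step left them, time stands still between calls to the robot, and variables do not carry over. Pictures are saved under pics/ and viewed, and the job is handed in when it is done.

Besides the shell and the picture viewer there is one more tool, called after ">>>" as name(argument=value, ...), one argument or row to a line, values as JSON. servo_tool: Moves the arm, as the interface text tells. Scaled input: -1 to 1 covers 500 mm each way for a shift and pi/2 rad each way for a turn. Its arguments: {"type":"object","properties":{"moves":{"type":"array"},"squeeze":{"type":"number"}},"required":["moves"]}

```bash
ls; mkdir -p pics; python3 - <<'E'
from station import *
import cv2
o=get_obs()
for k,v in o.items(): print(k,v)
print(pinch_z)
for n in ("side","top","wrist"):
    c=camera(n); cv2.imwrite(f"pics/{n}0.png",c["color"][:,:,::-1]); print(n,c["intrinsics"],c["rvec"],c["tvec"])
E
```

```text
pics
time_s 0.0
qpos [-1.17863812e+00  3.00500095e-01  1.52158028e+00 -5.89626648e-05
  1.32075257e+00 -6.66285780e-02]
joint_vel [ 0.00096588  0.000799    0.00085488  0.0003326  -0.00063782  0.00166557]
tau [-2.34401843e-03 -5.31807911e+01 -3.52739060e+01  7.07944552e-02
  2.43287394e-02 -1.14929412e-04]
ee_pos [ 0.24343607 -0.49288191  0.20487079]
eef_rot [-3.14035132e+00 -2.55931761e-05  4.58801393e-01]
force [ 0.46192026 -0.12066281  0.18025357]
moment [0.01804309 0.03497312 0.00171606]
grip_width 0.09378733520085986
0.0188
side [[397.02117016   0.         276.3702748 ]
 [  0.         397.02117016 207.73912559]
 [  0.           0.           1.        ]] [ 0.04335011 -2.60858855  1.73264553] [0.47761204 0.11074    1.17402206]
top [[415.30659982   0.         291.19468458]
 [  0.         415.30659982 211.75361211]
 [  0.           0.           1.        ]] [ 2.19511367 -2.21042307  0.05256692] [0.11243694 0.4863941  1.35077457]
wrist [[325.0502024    0.         278.65023094]
 [  0.         325.0502024  203.33395452]
 [  0.           0.           1.        ]] [-2.49115277  1.54808207  0.18730158] [-0.54933322 -0.02588679  0.38914551]
```

View pics/side0.png

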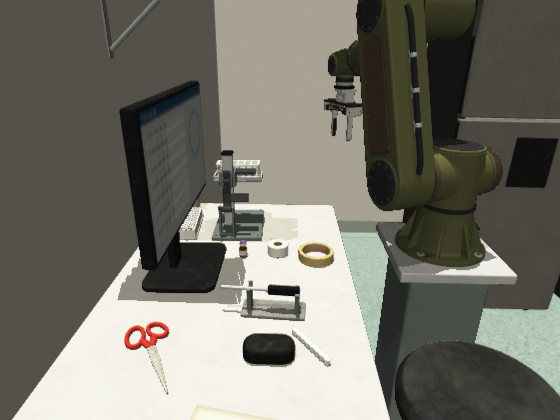

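View pics/top0.png

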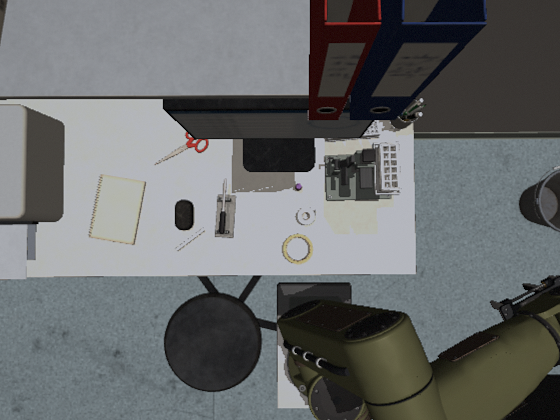

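View pics/wrist0.png

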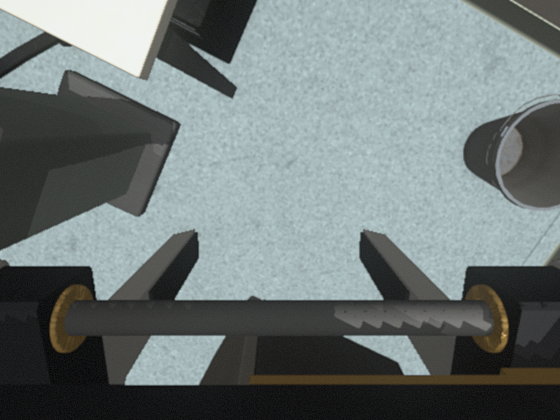

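The side view shows the lift near (238,200), the rod in its cradle near (270,295), and the monitor to the left. In the top view the rod is near (224,215) and the lift near (355,175). I'll zoom in on both.

```bash
python3 - <<'E'
import cv2
s=cv2.imread("pics/side0.png");t=cv2.imread("pics/top0.png")
z=lambda im,x,y,w,h,k:cv2.resize(im[y:y+h,x:x+w],None,fx=k,fy=k,interpolation=cv2.INTER_CUBIC)
cv2.imwrite("pics/sz1.png",z(s,200,145,130,95,6))
cv2.imwrite("pics/sz2.png",z(s,210,260,130,95,6))
cv2.imwrite("pics/tz1.png",z(t,280,125,130,95,6))
cv2.imwrite("pics/tz2.png",z(t,165,170,100,75,8))
E
```

```text
(no output)
```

View pics/sz1.png

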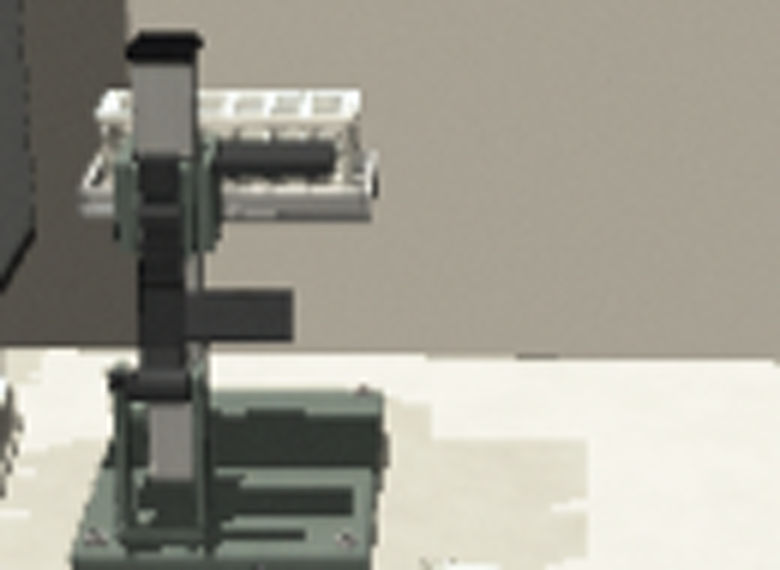

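View pics/sz2.png

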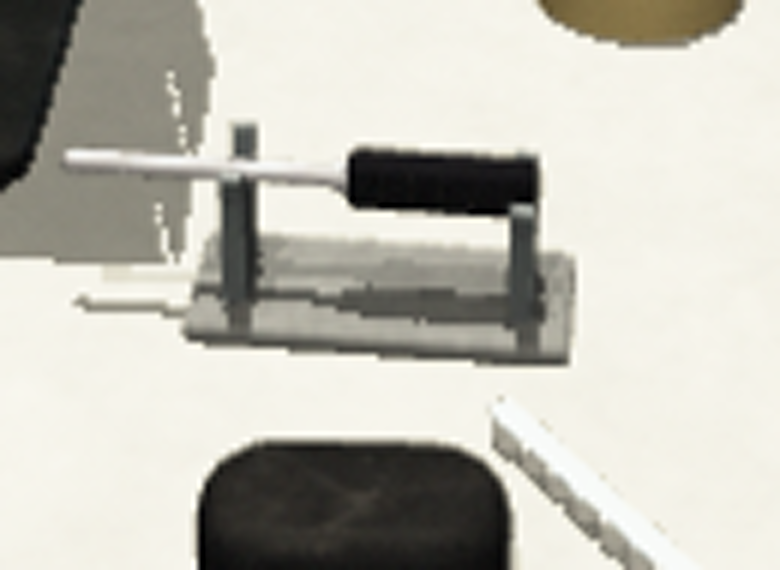

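View pics/tz1.png

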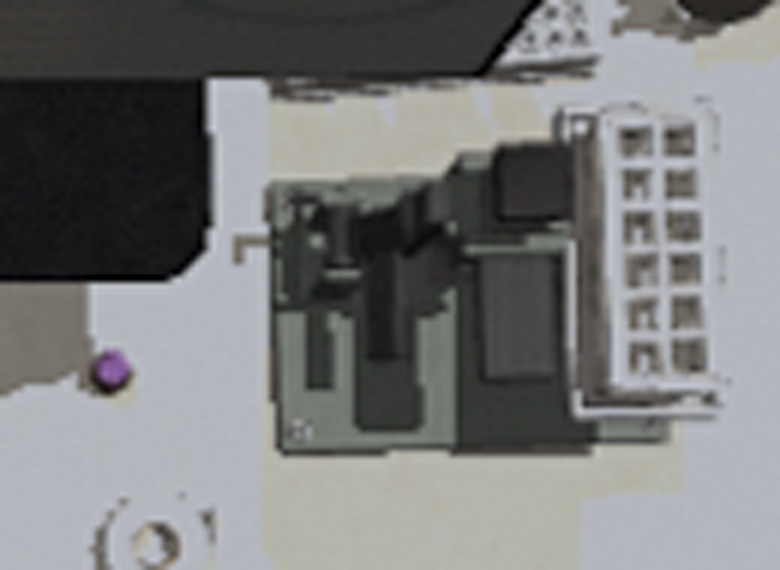

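View pics/tz2.png

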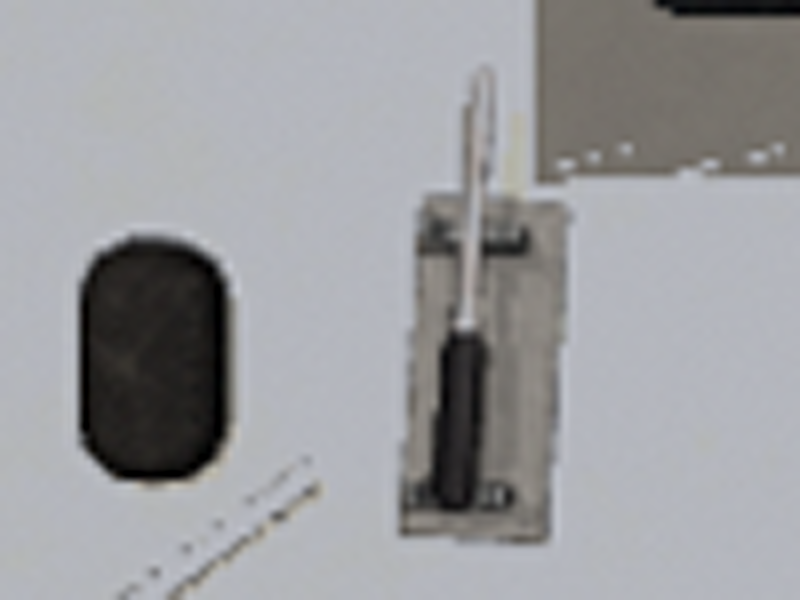

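```bash
cat > h.py <<'E'
import numpy as np, cv2
from station import *
def load(n):
    c=camera(n); return c
CAL={}
def cal(n):
    if n not in CAL:
        c=camera(n); CAL[n]=(c["intrinsics"],cv2.Rodrigues(np.array(c["rvec"]))[0],np.array(c["tvec"]))
    return CAL[n]
def ray(n,u,v):
    K,R,t=cal(n); d=R.T@np.linalg.solve(K,[u,v,1.]); return -R.T@t,d/np.linalg.norm(d)
def onz(n,u,v,z):
    o,d=ray(n,u,v); return o+d*(z-o[2])/d[2]
def ontwo(a,b):
    o1,d1=ray(*a);o2,d2=ray(*b)
    A=np.stack([d1,-d2],1); s=np.linalg.lstsq(A,o2-o1,rcond=None)[0]
    p,q=o1+s[0]*d1,o2+s[1]*d2
    return (p+q)/2,np.linalg.norm(p-q)
def proj(n,p):
    K,R,t=cal(n); q=K@(R@np.array(p)+t); return q[:2]/q[2]
E
python3 - <<'E'
from h import *
np.set_printoptions(precision=4,suppress=True)
T2=lambda x,y:("top",165+x/8-.4,170+y/8-.4)
T1=lambda x,y:("top",280+x/6-.4,125+y/6-.4)
S1=lambda x,y:("side",200+x/6-.4,145+y/6-.4)
S2=lambda x,y:("side",210+x/6-.4,260+y/6-.4)
print("cams",ray("top",0,0)[0],ray("side",0,0)[0])
for nm,p,z in [("hfront",T2(463,330),.06),("hrear",T2(456,508),.06),("tip",T2(484,70),.055),("cr base fl",T2(402,535),.008),("fr",T2(548,540),.008),("bl",T2(425,195),.008),("br",T2(570,205),.008),
 ("L fl",T1(280,452),.012),("L bl",T1(270,183),.012),("L fr",T1(665,440),.012)]: print(nm,onz(*p,z))
print("side: L fl",onz(*S1(375,555),.012),"fr",onz(*S1(383,395),.012), "bl",onz(*S1(75,555),.012))
print("side: cradle fl",onz(*S2(568,352),.008),"bl",onz(*S2(185,330),.008),"br",onz(*S2(210,235),.008),"fr",onz(*S2(575,258),.008))
print("tip2",ontwo(T2(484,70),S2(65,159)))
print("hfront",ontwo(T2(463,330),S2(346,177)),"hrear",ontwo(T2(456,508),S2(538,181)))
print("ear front low right",ontwo(T1(405,360),S1(294,341)),"ear front top left",ontwo(T1(370,358),S1(292,290)))
print("tongue end mid top",ontwo(T1(520,378),S1(334,143)))
for z in (.192,): print("tongue corners",[onz(*T1(x,y),z) for x,y in((483,378),(553,378),(483,252),(553,252))])
E
```

```text
cams [0.4298 0.1168 1.3695] [0.4519 1.0524 0.554 ]
hfront [0.4894 0.326  0.06  ]
hrear [0.4193 0.3288 0.06  ]
tip [0.5929 0.3185 0.055 ]
cr base fl [0.4081 0.3592 0.008 ]
fr [0.4056 0.2996 0.008 ]
bl [0.5473 0.3499 0.008 ]
br [0.5428 0.2904 0.008 ]
L fl [ 0.5251 -0.0061  0.012 ]
L bl [ 0.673  -0.0022  0.012 ]
L fr [ 0.5302 -0.2168  0.012 ]
side: L fl [ 0.5208 -0.0068  0.012 ] fr [ 0.5287 -0.209   0.012 ] bl [ 0.6699 -0.0004  0.012 ]
side: cradle fl [0.408 0.361 0.008] bl [0.5455 0.3538 0.008 ] br [0.5423 0.2966 0.008 ] fr [0.4034 0.3057 0.008 ]
tip2 (array([0.5925, 0.3183, 0.0557]), np.float64(0.0005790880366612245))
hfront (array([0.4891, 0.3266, 0.0563]), np.float64(0.0008289266079479397)) hrear (array([0.4193, 0.3291, 0.0581]), np.float64(5.61766654651887e-05))
ear front low right (array([ 0.5649, -0.0621,  0.104 ]), np.float64(0.0006044231790868878)) ear front top left (array([ 0.5626, -0.0397,  0.14  ]), np.float64(0.00031527678568521174))
tongue end mid top (array([ 0.5464, -0.1035,  0.1957]), np.float64(0.00016410012718004837))
tongue corners [array([ 0.547 , -0.0866,  0.192 ]), array([ 0.5468, -0.1198,  0.192 ]), array([ 0.6071, -0.0874,  0.192 ]), array([ 0.6069, -0.1208,  0.192 ])]
```

```bash
python3 - <<'E'
from h import *
np.set_printoptions(precision=4,suppress=True)
T1=lambda x,y:("top",280+x/6-.4,125+y/6-.4)
S1=lambda x,y:("side",200+x/6-.4,145+y/6-.4)
print("ear R",onz(*T1(407,360),.1296),"ear R back",onz(*T1(407,290),.1296),"ear L",onz(*T1(368,360),.111))
print("tray fl",onz(*T1(577,415),.17),onz(*T1(577,415),.20),"fr",onz(*T1(718,415),.17))
print("tray side front", [ontwo(T1(577,415),S1(376,y)) for y in (150,185,218)])
for L in [(0.598,-.111,.035),(0.601,-.111,.03)]:
    c,s=np.cos(L[2]),np.sin(L[2])
    def P(x,y,z): return proj("top",(L[0]+c*x-s*y,L[1]+s*x+c*y,z)),proj("side",(L[0]+c*x-s*y,L[1]+s*x+c*y,z))
    for nm,p in dict(earRf=(-.037,.0425,.1296),earLf=(-.037,.0625,.111),earTopf=(-.037,.0495,.1336),bfl=(-.075,.1075,.012),bbl=(.075,.1075,.012),bfr=(-.075,-.1075,.012),tongL=(-.055,.018,.192),pin=(-.0,.07,.09),coltop=(.03,0,.247)).items():
        a,b=P(*p); print(nm,"T1",(a-[280,125]+.4)*6,"S1",(b-[200,145]+.4)*6)
c=camera("wrist");R=cv2.Rodrigues(np.array(c["rvec"]))[0];print("wristcam",-R.T@c["tvec"],"fwd",R[2])
print("monitor foot near",onz("top",265,172,.0),onz("top",300,172,0),"vial",onz("top",298,187,.045),"label",onz("top",306,215,.028),"tape",onz("top",297,249,.025),"screen low near",onz("top",300,137,.1))
E
```

```text
ear R [ 0.5625 -0.0595  0.1296] ear R back [ 0.5976 -0.0599  0.1296] ear L [ 0.5646 -0.0423  0.111 ]
tray fl [ 0.5309 -0.1356  0.17  ] [ 0.5284 -0.1293  0.2   ] fr [ 0.5305 -0.2038  0.17  ]
tray side front [(array([ 0.5284, -0.1328,  0.1833]), np.float64(0.002897127623950238)), (array([ 0.5294, -0.1372,  0.1628]), np.float64(0.0042223630513894056)), (array([ 0.5304, -0.1413,  0.1432]), np.float64(0.0054955505479182725))]
earRf T1 [427.7467 365.687 ] S1 [304.4269 288.2788]
earLf T1 [382.9224 371.1775] S1 [302.948  337.2735]
earTopf T1 [414.9173 365.4227] S1 [303.5287 285.7318]
bfl T1 [280.2066 462.556 ] S1 [377.9833 555.6   ]
bbl T1 [267.7394 189.8916] S1 [ 76.5982 554.5586]
bfr T1 [672.8946 446.1899] S1 [387.3767 386.9191]
tongL T1 [500.6969 387.4783] S1 [340.5509 155.2491]
pin T1 [359.6961 304.5986] S1 [228.8544 381.5374]
coltop T1 [552.6279 187.6434] S1 [171.0148  38.4787]
earRf T1 [427.2791 359.2971] S1 [298.0464 288.3061]
earLf T1 [382.4575 364.684 ] S1 [296.3069 337.3042]
earTopf T1 [414.4463 358.942 ] S1 [297.0354 285.7586]
bfl T1 [279.4201 456.1188] S1 [370.8701 555.8215]
bbl T1 [268.323  183.4608] S1 [ 69.6279 554.0934]
bfr T1 [672.1645 441.7219] S1 [383.1321 387.0843]
tongL T1 [500.0189 381.0103] S1 [334.401  155.3204]
pin T1 [359.5964 298.1396] S1 [222.1695 381.4276]
coltop T1 [552.8569 181.066 ] S1 [165.0837  38.3163]
wristcam [ 0.3035 -0.4632  0.384 ] fwd [-0.2127 -0.1048 -0.9715]
monitor foot near [0.62   0.1948 0.    ] [0.6193 0.0789 0.    ] vial [0.5648 0.0869 0.045 ] label [0.4756 0.0614 0.028 ] tape [0.3661 0.0912 0.025 ] screen low near [0.7139 0.0808 0.1   ]
```

```bash
cat >> h.py <<'E'
from scipy.spatial.transform import Rotation as Ro, Slerp
np.set_printoptions(precision=5,suppress=True)
def Rt(psi,beta): # tool pointing down, camera side to the robot, leaning so that fingers point forward by beta
    return Ro.from_euler('z',psi)*Ro.from_euler('y',-beta)*Ro.from_euler('z',np.pi)*Ro.from_euler('x',np.pi)
def cur():
    o=get_obs(); return np.array(o["ee_pos"]),Ro.from_euler('xyz',o["eef_rot"]),o
def go(p,R=None,frac=1.):
    p0,R0,o=cur(); R=R0 if R is None else R
    rv=(R0.inv()*R).as_rotvec()*frac; d=R0.inv().apply((np.array(p)-p0)*frac)
    print("t",round(o["time_s"],2),"move",np.round(np.r_[rv/(np.pi/2),d/.5],4),"dist",np.linalg.norm(d))
def dw(d): # world shift to tool units
    p0,R0,o=cur(); print("shift",np.round(R0.inv().apply(np.array(d))/.5,5))
def st():
    p,R,o=cur(); g=p-pinch_z*R.apply([0,0,1])
    print("t",round(o["time_s"],2),"tcp",p,"grip",g,"F",np.array(o["force"]),"M",np.array(o["moment"]),"w",round(o["grip_width"],4),"rot",np.array(o["eef_rot"]),"q",np.array(o["qpos"]))
E
python3 - <<'E'
from h import *
R=Rt(-.061,.26)
g=np.array([.4685,.3264,.055]); t=g+pinch_z*R.apply([0,0,1]); print("tcp target",t)
pre=t+[-.0,0,.10]; go(pre,R,.5); go(pre,R)
E
```

```text
tcp target [0.47332 0.32611 0.03683]
t 0.4 move [-0.1083 -0.0289 -0.8284  0.5688 -0.6327  0.0687] dist 0.4267802344711561
t 0.4 move [-0.2166 -0.0577 -1.6569  1.1376 -1.2654  0.1373] dist 0.8535604689423122
```

>>> servo_tool(
  moves=[
    [[-0.108,-0.029,-0.828,0.569,-0.633,0.069,0],[-0.108,-0.029,-0.828,0.569,-0.633,0.069,0],[-0.108,-0.029,-0.828,0.569,-0.633,0.069,0],[-0.108,-0.029,-0.828,0.569,-0.633,0.069,0],[-0.108,-0.029,-0.828,0.569,-0.633,0.069,0],[-0.108,-0.029,-0.828,0.569,-0.633,0.069,0],[-0.108,-0.029,-0.828,0.569,-0.633,0.069,0],[-0.108,-0.029,-0.828,0.569,-0.633,0.069,0],[-0.108,-0.029,-0.828,0.569,-0.633,0.069,0],[-0.108,-0.029,-0.828,0.569,-0.633,0.069,0],[-0.108,-0.029,-0.828,0.569,-0.633,0.069,0],[-0.108,-0.029,-0.828,0.569,-0.633,0.069,0]],
  ],
)

```text
time_s: 1.4
ee_pos: [0.3587, -0.0809, 0.1709]
eef_rot: [3.041, 0.129, 1.764]
force: [0.4, -0.3, 0.1]
grip_width: 0.094
```

```bash
python3 - <<'E'
from h import *
R=Rt(-.061,.26)
g=np.array([.4685,.3264,.055]); t=g+pinch_z*R.apply([0,0,1])
st(); go(t+[0,0,.1],R)
E
```

```text
t 1.4 tcp [ 0.35873 -0.08094  0.1709 ] grip [ 0.35641 -0.07893  0.18945] F [ 0.43333 -0.34554  0.14057] M [ 0.00788 -0.01153  0.00215] w 0.094 rot [3.04104 0.12945 1.76384] q [-0.26986 -0.17645  2.1196  -0.08081  1.05178 -0.43448]
t 1.4 move [-0.1075 -0.0292 -0.8239  0.7575  0.3822  0.0085] dist 0.42423445882914884
```

>>> servo_tool(
  moves=[
    [[-0.1075,-0.0292,-0.824,0.7575,0.382,0.0085,0],[-0.1075,-0.0292,-0.824,0.7575,0.382,0.0085,0],[-0.1075,-0.0292,-0.824,0.7575,0.382,0.0085,0],[-0.1075,-0.0292,-0.824,0.7575,0.382,0.0085,0],[-0.1075,-0.0292,-0.824,0.7575,0.382,0.0085,0],[-0.1075,-0.0292,-0.824,0.7575,0.382,0.0085,0],[-0.1075,-0.0292,-0.824,0.7575,0.382,0.0085,0],[-0.1075,-0.0292,-0.824,0.7575,0.382,0.0085,0],[-0.1075,-0.0292,-0.824,0.7575,0.382,0.0085,0],[-0.1075,-0.0292,-0.824,0.7575,0.382,0.0085,0],[-0.1075,-0.0292,-0.824,0.7575,0.382,0.0085,0],[-0.1075,-0.0292,-0.824,0.7575,0.382,0.0085,0]],
  ],
)

```text
time_s: 2.4
ee_pos: [0.4741, 0.3268, 0.1359]
eef_rot: [-3.141, 0.259, 3.083]
force: [-0.5, -0.7, 0.4]
grip_width: 0.0941
```

```bash
python3 - <<'E'
from h import *
R=Rt(-.061,.26)
g=np.array([.4685,.3264,.055]); t=g+pinch_z*R.apply([0,0,1])
st(); go(t,R); c=camera("wrist"); cv2.imwrite("pics/w1.png",c["color"][:,:,::-1])
CAL["wrist"]=(c["intrinsics"],cv2.Rodrigues(np.array(c["rvec"]))[0],np.array(c["tvec"]))
for x in (-.035,.035,.14): print(x,proj("wrist",(.4535+x*.998,.3273-x*.061,.055)))
E
```

```text
t 2.4 tcp [0.47409 0.32675 0.13586] grip [0.46929 0.32705 0.15403] F [-0.45052 -0.68879  0.38861] M [-0.00956 -0.01173 -0.05263] w 0.0941 rot [-3.14059  0.25905  3.08274] q [ 0.61542  0.32032  1.68723 -0.20032  0.94018 -0.79376]
t 2.4 move [-0.0003 -0.0006  0.0013  0.0521 -0.0012  0.1911] dist 0.09903494904539607
-0.035 [278.63466 117.48419]
0.035 [278.48446 202.6414 ]
0.14 [278.31826 296.8691 ]
```

View pics/w1.png

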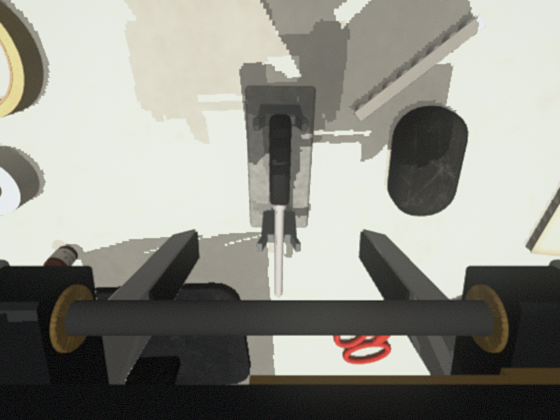

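The wrist view shows the handle from (281,116) to (279,204) and the tip at (278,295). That agrees with my predicted points within 2 px. I'll descend and grip.

>>> servo_tool(
  moves=[
    [[0,0,0,0.02,-0.0005,0.07,0],[0,0,0,0.035,-0.001,0.13,0],[0,0,0.001,0.047,-0.001,0.17,0],[0,0,0.001,0.052,-0.001,0.191,0],[0,0,0.001,0.052,-0.001,0.191,0],[0,0,0.001,0.052,-0.001,0.191,1],[0,0,0.001,0.052,-0.001,0.191,1],[0,0,0.001,0.052,-0.001,0.191,1],[0,0,0.001,0.052,-0.001,0.191,1],[0,0,0.001,0.052,-0.001,0.191,1],[0,0,0.001,0.052,-0.001,0.191,1],[0,0,0.001,0.052,-0.001,0.191,1]],
  ],
  squeeze=60,
)

```text
time_s: 3.45
ee_pos: [0.4731, 0.3249, 0.0374]
eef_rot: [3.142, 0.259, 3.076]
force: [-0.6, 0.2, -0.1]
grip_width: 0.0504
```

```bash
python3 - <<'E'
from h import *
st()
E
```

```text
t 3.45 tcp [0.47308 0.32491 0.03739] grip [0.46827 0.32522 0.05556] F [-0.62473  0.19714 -0.13793] M [ 0.06463  0.01727 -0.0245 ] w 0.0504 rot [3.14159 0.25914 3.07609] q [ 0.61397  0.45841  1.76008 -0.24262  0.73449 -0.7262 ]
```

>>> servo_tool(
  moves=[
    [[0,0,0.002,0,0.002,0,1],[0,0,0.002,0,0.002,0,1],[0,0,0.002,0,0.002,0,1],[0,0,0.002,0,0.002,0,1],[0,0,0.002,0,0.002,0,1],[0,0,0.002,0,0.002,0,1],[0,0,0.002,0,0.002,0,1],[0,0,0.002,0,0.002,0,1],[0,0,0.002,0,0.002,0,1],[0,0,0.002,0,0.002,0,1]],
  ],
)

```text
time_s: 4.28
ee_pos: [0.4731, 0.3259, 0.0374]
eef_rot: [3.141, 0.259, 3.073]
force: [0.6, 0.5, -0.2]
grip_width: 0.0154
```

```bash
python3 - <<'E'
from h import *
st(); dw([-.0,0,.1]); dw([-.09,0,.15])
E
```

```text
t 4.28 tcp [0.47313 0.32589 0.03736] grip [0.46833 0.3262  0.05553] F [ 0.59988  0.50286 -0.17012] M [ 0.06367  0.04651 -0.01167] w 0.0154 rot [3.14078 0.25909 3.07283] q [ 0.61544  0.45969  1.75816 -0.2428   0.73545 -0.72159]
shift [-0.05124  0.00016 -0.19332]
shift [ 0.09672 -0.0121  -0.336  ]
```

>>> servo_tool(
  moves=[
    [[0,0,0,-0.01,0,-0.038,1],[0,0,0,-0.021,0,-0.078,1],[0,0,0,-0.032,0,-0.118,1],[0,0,0,-0.042,0,-0.155,1],[0,0,0,-0.051,0,-0.193,1],[0,0,0,-0.02,-0.003,-0.23,1],[0,0,0,0.03,-0.006,-0.28,1],[0,0,0,0.07,-0.01,-0.32,1],[0,0,0,0.097,-0.012,-0.336,1],[0,0,0,0.097,-0.012,-0.336,1]],
  ],
)

```text
time_s: 5.12
ee_pos: [0.3813, 0.3264, 0.1888]
eef_rot: [3.139, 0.26, 3.074]
force: [0.2, -0.8, -1.9]
grip_width: 0.0155
```

```bash
python3 - <<'E'
from h import *
st(); 
for n in("side","wrist"): cv2.imwrite(f"pics/{n}2.png",camera(n)["color"][:,:,::-1])
E
```

```text
t 5.12 tcp [0.38133 0.32641 0.18881] grip [0.37649 0.32669 0.20698] F [ 0.16076 -0.83636 -1.85985] M [ 0.08494 -0.01942 -0.02422] w 0.0155 rot [3.13904 0.26041 3.07399] q [ 0.73381  0.11045  1.81188 -0.21351  1.04417 -0.67831]
```

View pics/side2.png

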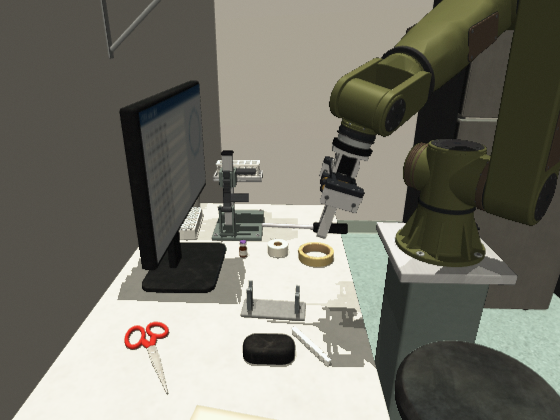

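View pics/wrist2.png

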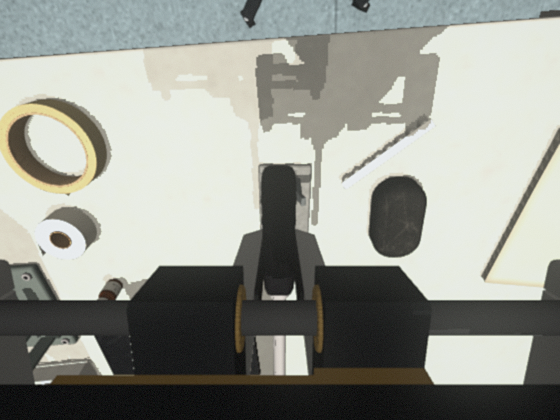

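```bash
cat >> h.py <<'E'
L=np.array([.601,-.102]); Ly=.03; PSI=-.061; BETA=.26
def l2w(x,y,z):
    c,s=np.cos(Ly),np.sin(Ly); return np.array([L[0]+c*x-s*y,L[1]+s*x+c*y,z])
def w2l(p):
    c,s=np.cos(Ly),np.sin(Ly); d=np.array(p)-[L[0],L[1],0]; return np.array([c*d[0]+s*d[1],-s*d[0]+c*d[1],d[2]])
def tcp_for_tip(tip,reach=.125,psi=PSI):
    R=Rt(psi,BETA); g=np.array(tip)-reach*np.array([np.cos(psi),np.sin(psi),0]); return g+pinch_z*R.apply([0,0,1]),R
def tipnow(reach=.125):
    p,R,o=cur(); g=p-pinch_z*R.apply([0,0,1]); u=(R*Rt(0,BETA).inv()).apply([1,0,0]); return g+reach*u,u
E
python3 - <<'E'
from h import *
tip=l2w(-.006,.027,.122); t,R=tcp_for_tip(tip); print(tip,t,tipnow())
go(t+[-.095,0,.06],R)
E
```

```text
[ 0.59419 -0.07519  0.122  ] [ 0.47425 -0.06787  0.10383] (array([0.50299, 0.31796, 0.20555]), array([ 0.9977 , -0.06771, -0.00045]))
t 5.22 move [-0.0004 -0.0003 -0.0044 -0.0323 -0.7867  0.0565] dist 0.39471115605506124
```

>>> servo_tool(
  moves=[
    [[0,0,-0.001,-0.008,-0.05,0,1],[0,0,-0.002,-0.01,-0.12,0,1],[0,0,-0.004,-0.012,-0.2,0,1],[0,0,-0.004,-0.015,-0.28,0,1],[0,0,-0.004,-0.018,-0.36,0.01,1],[0,0,-0.004,-0.02,-0.44,0.02,1],[0,0,-0.004,-0.025,-0.52,0.03,1],[0,0,-0.004,-0.027,-0.6,0.04,1],[0,0,-0.004,-0.03,-0.67,0.05,1],[0,0,-0.004,-0.032,-0.74,0.056,1],[0,0,-0.004,-0.032,-0.787,0.0565,1],[0,0,-0.004,-0.032,-0.787,0.0565,1]],
  ],
)

```text
time_s: 6.22
ee_pos: [0.379, -0.072, 0.1633]
eef_rot: [-3.141, 0.259, 3.075]
force: [0.6, 0.1, -1.0]
grip_width: 0.0159
```

```bash
python3 - <<'E'
from h import *
tip=l2w(-.006,.027,.122); t,R=tcp_for_tip(tip); st();print(tipnow()); go(t+[-.06,0,0],R)
im={}
for n in("side","top","wrist"):
    im[n]=camera(n)["color"][:,:,::-1]; cv2.imwrite(f"pics/{n}3.png",im[n])
z=lambda im,x,y,w,h,k:cv2.resize(im[y:y+h,x:x+w],None,fx=k,fy=k,interpolation=cv2.INTER_CUBIC)
cv2.imwrite("pics/sz3.png",z(im["side"],200,145,130,95,6))
cv2.imwrite("pics/tz3.png",z(im["top"],280,125,130,95,6))
E
```

```text
t 6.22 tcp [ 0.37903 -0.07198  0.16326] grip [ 0.37423 -0.07164  0.18143] F [ 0.64308  0.09603 -1.02515] M [ 0.06691  0.03693 -0.02332] w 0.0159 rot [-3.14068  0.25852  3.07516] q [-0.32891 -0.19149  2.16433  0.08235  0.92012 -1.87486]
(array([ 0.49896, -0.07997,  0.18125]), array([ 0.99778, -0.06662, -0.00148]))
t 6.22 move [-0.0015 -0.0009 -0.0033 -0.037   0.013   0.1327] dist 0.06920103392765302
```

View pics/sz3.png

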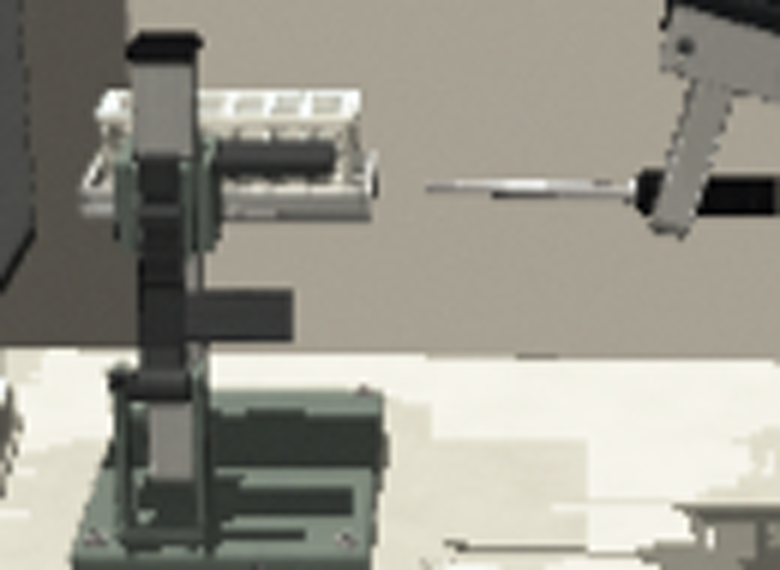

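View pics/tz3.png

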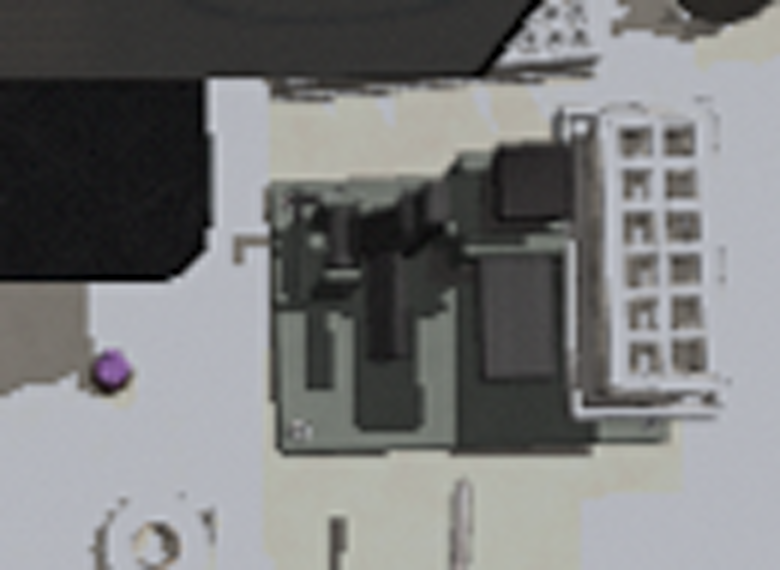

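View pics/wrist3.png

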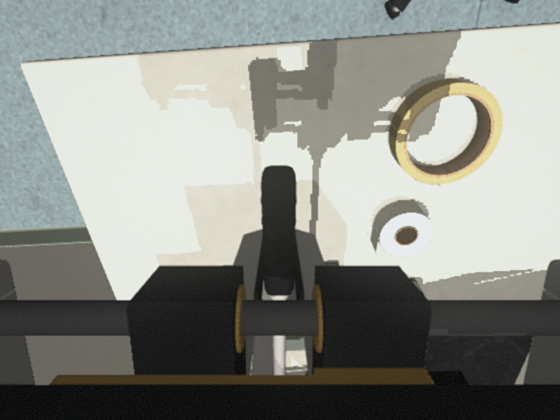

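The zooms show the rod tip at top zoom (462,480) and side zoom (427,187). The rod is level and well clear of the tray. I'll triangulate the tip and compare it with the kinematic value.

```bash
python3 - <<'E'
from h import *
T1=lambda x,y:("top",280+x/6-.4,125+y/6-.4)
S1=lambda x,y:("side",200+x/6-.4,145+y/6-.4)
print("tip vis",ontwo(T1(462,480),S1(427,187)),"kin",tipnow()[0])
print("ear front right top edge",w2l(onz(*T1(407,360),.1296)),"left",w2l(onz(*T1(368,360),.111)),"tongue front",w2l(onz(*T1(520,378),.192)))
tip=l2w(-.006,.027,.122); t,R=tcp_for_tip(tip); st(); go(t+[-.06,0,0],R); go(t,R)
E
```

```text
tip vis (array([ 0.49863, -0.07766,  0.18166]), np.float64(0.0010653942728868764)) kin [ 0.49921 -0.0746   0.18166]
ear front right top edge [-0.03725  0.04366  0.1296 ] left [-0.03462  0.06074  0.111  ] tongue front [-0.05418 -0.00054  0.192  ]
t 6.47 tcp [ 0.37925 -0.06732  0.1636 ] grip [ 0.37444 -0.06702  0.18177] F [1.19732 0.42707 0.00125] M [ 0.04171  0.0403  -0.01743] w 0.0158 rot [-3.14126  0.25907  3.08099] q [-0.3165  -0.1941   2.16563  0.08115  0.92058 -1.86769]
t 6.47 move [-0.0001 -0.0006  0.0002 -0.037   0.0032  0.1335] dist 0.0692649704308415
t 6.47 move [-0.0001 -0.0006  0.0002 -0.1528  0.0105  0.1641] dist 0.11223829620004917
```

>>> servo_tool(
  moves=[
    [[0,0,0,-0.012,0.001,0.045,1],[0,0,0,-0.025,0.002,0.09,1],[0,0,0,-0.037,0.003,0.133,1],[0,0,0,-0.07,0.005,0.142,1],[0,0,0,-0.1,0.008,0.15,1],[0,0,0,-0.125,0.01,0.157,1],[0,0,0,-0.145,0.01,0.162,1],[0,0,0,-0.153,0.0105,0.164,1],[0,0,0,-0.153,0.0105,0.164,1],[0,0,0,-0.153,0.0105,0.164,1]],
  ],
)

```text
time_s: 7.3
ee_pos: [0.474, -0.0672, 0.1037]
eef_rot: [-3.141, 0.259, 3.082]
force: [0.3, -0.0, -1.0]
grip_width: 0.0155
```

```bash
python3 - <<'E'
from h import *
st(); print("tip lift",w2l(tipnow()[0]),tipnow()[1])
im={}
for n in("side","top"):
    im[n]=camera(n)["color"][:,:,::-1]; cv2.imwrite(f"pics/{n}4.png",im[n])
z=lambda im,x,y,w,h,k:cv2.resize(im[y:y+h,x:x+w],None,fx=k,fy=k,interpolation=cv2.INTER_CUBIC)
a=z(im["side"],215,145,90,95,6);b=z(im["top"],310,125,90,95,6)[:,:]
cv2.imwrite("pics/z4.png",np.hstack([a[:,:400],b[:,:400]]))
st()
E
```

```text
t 7.3 tcp [ 0.47404 -0.06717  0.10375] grip [ 0.46924 -0.06688  0.12192] F [ 0.29177 -0.04636 -0.98163] M [ 0.11867  0.03265 -0.02547] w 0.0155 rot [-3.14132  0.25857  3.08218] q [-0.24373  0.12768  2.01492  0.06873  0.74574 -1.79964]
tip lift [-0.00615  0.02789  0.12175] [ 0.99823 -0.05944 -0.00143]
t 7.4 tcp [ 0.47387 -0.06752  0.10392] grip [ 0.46907 -0.06723  0.1221 ] F [ 0.22885  0.17209 -1.05552] M [0.06945 0.03611 0.02148] w 0.0155 rot [-3.14127  0.25889  3.08146] q [-0.24455  0.127    2.01528  0.06877  0.74575 -1.79975]
```

View pics/z4.png

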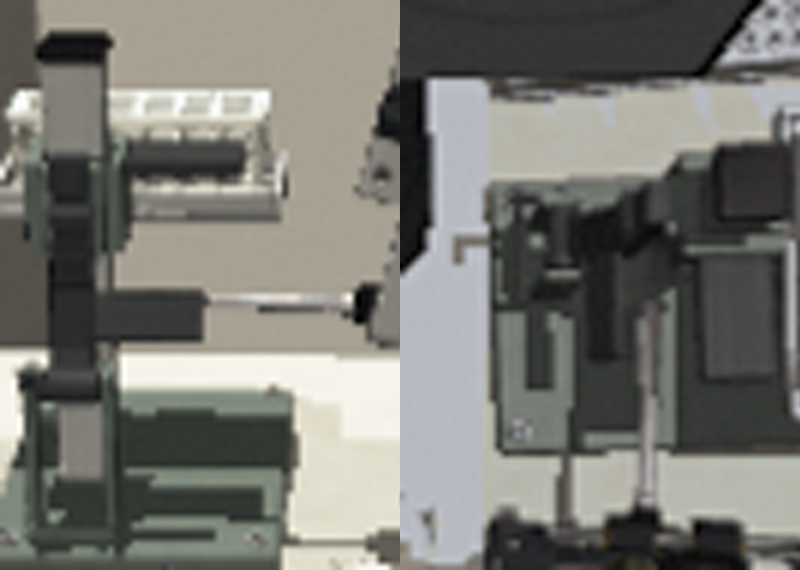

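```bash
python3 - <<'E'
from h import *
d=l2w(0,.01,0)-l2w(0,0,0); dw(d); dw([0,0,.01])
# rod centre path at ear front for r=.042
for th in (0,.13,.26,.4,.52,.7,.9,1.05,1.13):
    f=np.pi/6-th; print(th, np.round(1e3*np.array([.07-.042*np.sin(f)-.008*np.cos(f), .09+.042*np.cos(f)-.008*np.sin(f)]),1))
E
```

```text
shift [ 0.00174  0.01992 -0.00047]
shift [-0.00512 -0.00001 -0.01933]
0 [ 42.1 122.4]
0.13 [ 46.5 125.7]
0.26 [ 51.3 128.5]
0.4 [ 56.9 130.7]
0.52 [ 61.8 132. ]
0.7 [ 69.5 132.8]
0.9 [ 78. 132.]
1.05 [ 84.2 130.3]
1.13 [ 87.4 129.1]
```

>>> servo_tool(
  moves=[
    [[0,0,0,0,0.004,0,1],[0,0,0,0,0.008,0,1],[0,0,0,0,0.012,0,1],[0,0,0,0,0.014,0,1]],
  ],
)

```text
time_s: 7.73
ee_pos: [0.4742, -0.0603, 0.104]
eef_rot: [-3.141, 0.259, 3.082]
force: [1.0, 0.2, -0.4]
grip_width: 0.0154
```

```bash
python3 - <<'E'
from h import *
st(); print("tip lift",w2l(tipnow()[0]),tipnow()[1])
E
```

```text
t 7.73 tcp [ 0.47424 -0.06027  0.10402] grip [ 0.46943 -0.05997  0.12219] F [ 0.98167  0.17095 -0.4034 ] M [ 0.08542  0.04496 -0.01823] w 0.0154 rot [-3.14126  0.25908  3.08152] q [-0.22705  0.12525  2.01707  0.06239  0.74456 -1.7782 ]
tip lift [-0.00575  0.0347   0.12207] [ 0.99819 -0.06013 -0.00092]
```

>>> servo_tool(
  moves=[
    [[0,0,0,0,0.002,0,1],[0,0,0,0,0.004,0,1],[0,0,0,0,0.006,0,1],[0,0,0,0,0.008,0,1],[0,0,0,0,0.008,0,1]],
  ],
)

```text
time_s: 8.15
ee_pos: [0.4745, -0.0561, 0.104]
eef_rot: [-3.141, 0.259, 3.082]
force: [0.0, 0.4, -0.6]
grip_width: 0.0156
```

```bash
python3 - <<'E'
from h import *
st(); print("tip lift",w2l(tipnow()[0]),tipnow()[1])
E
```

```text
t 8.15 tcp [ 0.47449 -0.05612  0.10399] grip [ 0.46968 -0.05583  0.12216] F [ 0.04213  0.38593 -0.56383] M [0.06371 0.03017 0.03882] w 0.0156 rot [-3.14132  0.25903  3.08157] q [-0.21704  0.12465  2.01781  0.05878  0.74396 -1.76592]
tip lift [-0.00538  0.03884  0.12204] [ 0.99819 -0.06006 -0.00097]
```

>>> servo_tool(
  moves=[
    [[0,0,0,0,0.001,-0.0006,1],[0,0,0,0,0.002,-0.0012,1],[0,0,0,0,0.003,-0.002,1]],
  ],
)

```text
time_s: 8.4
ee_pos: [0.4743, -0.0546, 0.105]
eef_rot: [-3.141, 0.259, 3.082]
force: [0.9, -1.1, -2.1]
grip_width: 0.0157
```

>>> servo_tool(
  moves=[
    [[0,0,0,0,0.001,-0.0006,1],[0,0,0,0,0.002,-0.0012,1],[0,0,0,0,0.003,-0.002,1]],
  ],
)

```text
time_s: 8.65
ee_pos: [0.4742, -0.0532, 0.1059]
eef_rot: [-3.141, 0.259, 3.081]
force: [2.4, -4.3, -3.7]
grip_width: 0.0156
```

```bash
python3 - <<'E'
from h import *
st(); print("tip lift",w2l(tipnow()[0]),tipnow()[1])
E
```

```text
t 8.65 tcp [ 0.47415 -0.05324  0.10591] grip [ 0.46934 -0.05294  0.12408] F [ 2.41881 -4.25649 -3.7494 ] M [-0.4727   0.02665 -0.47276] w 0.0156 rot [-3.14111  0.25902  3.0812 ] q [-0.21008  0.11992  2.01784  0.05546  0.74828 -1.75622]
tip lift [-0.00564  0.04169  0.12396] [ 0.99817 -0.06048 -0.00098]
```

>>> servo_tool(
  moves=[
    [[0,0,0,0,0.001,-0.0007,1],[0,0,0,0,0.002,-0.0015,1],[0,0,0,0,0.002,-0.0015,1]],
  ],
)

```text
time_s: 8.9
ee_pos: [0.474, -0.0524, 0.1065]
eef_rot: [-3.141, 0.259, 3.081]
force: [5.2, -4.8, -6.6]
grip_width: 0.0155
```

>>> servo_tool(
  moves=[
    [[0,0,0,0,0.001,-0.0007,1],[0,0,0,0,0.002,-0.0015,1],[0,0,0,0,0.002,-0.0015,1]],
  ],
)

```text
time_s: 9.15
ee_pos: [0.4738, -0.0517, 0.1071]
eef_rot: [-3.141, 0.259, 3.08]
force: [4.0, -5.9, -6.2]
grip_width: 0.0158
```

```bash
python3 - <<'E'
from h import *
st(); print("tip lift",w2l(tipnow()[0]),tipnow()[1])
E
```

```text
t 9.15 tcp [ 0.47382 -0.05169  0.1071 ] grip [ 0.46902 -0.05137  0.12528] F [ 4.03956 -5.92776 -6.17441] M [-0.95082  0.09927 -0.82463] w 0.0158 rot [-3.14061  0.25865  3.08018] q [-0.20597  0.11695  2.01779  0.05257  0.75133 -1.74903]
tip lift [-0.00592  0.04312  0.12511] [ 0.9981  -0.06163 -0.00135]
```

>>> servo_tool(
  moves=[
    [[0,0,0,-0.0003,0.001,-0.0007,1],[0,0,0,-0.0006,0.002,-0.0015,1],[0,0,0,-0.0006,0.002,-0.0015,1]],
  ],
)

```text
time_s: 9.4
ee_pos: [0.4738, -0.051, 0.1076]
eef_rot: [-3.14, 0.258, 3.079]
force: [4.0, -7.9, -6.1]
grip_width: 0.0155
```

>>> servo_tool(
  moves=[
    [[0,0,0,-0.0003,0.001,-0.0007,1],[0,0,0,-0.0006,0.002,-0.0015,1],[0,0,0,-0.0006,0.002,-0.0015,1]],
  ],
)

```text
time_s: 9.65
ee_pos: [0.4738, -0.0505, 0.1081]
eef_rot: [-3.14, 0.257, 3.079]
force: [3.9, -8.1, -7.3]
grip_width: 0.0154
```

```bash
python3 - <<'E'
from h import *
st(); print("tip lift",w2l(tipnow()[0]),tipnow()[1])
im={}
for n in("side","top"):
    im[n]=camera(n)["color"][:,:,::-1]; cv2.imwrite(f"pics/{n}5.png",im[n])
z=lambda im,x,y,w,h,k:cv2.resize(im[y:y+h,x:x+w],None,fx=k,fy=k,interpolation=cv2.INTER_CUBIC)
a=z(im["side"],215,145,90,95,6);b=z(im["top"],310,125,90,95,6)[:,:]
cv2.imwrite("pics/z5.png",np.hstack([a[:,:400],b[:,:400]]))
E
```

```text
t 9.65 tcp [ 0.47377 -0.05046  0.1081 ] grip [ 0.469   -0.05012  0.12628] F [ 3.9301  -8.07779 -7.27055] M [-1.13743  0.26328 -1.03353] w 0.0154 rot [-3.13993  0.25734  3.07859] q [-0.20218  0.11544  2.01646  0.04913  0.75512 -1.74123]
tip lift [-0.00593  0.04415  0.12595] [ 0.99799 -0.06339 -0.00266]
```

View pics/z5.png

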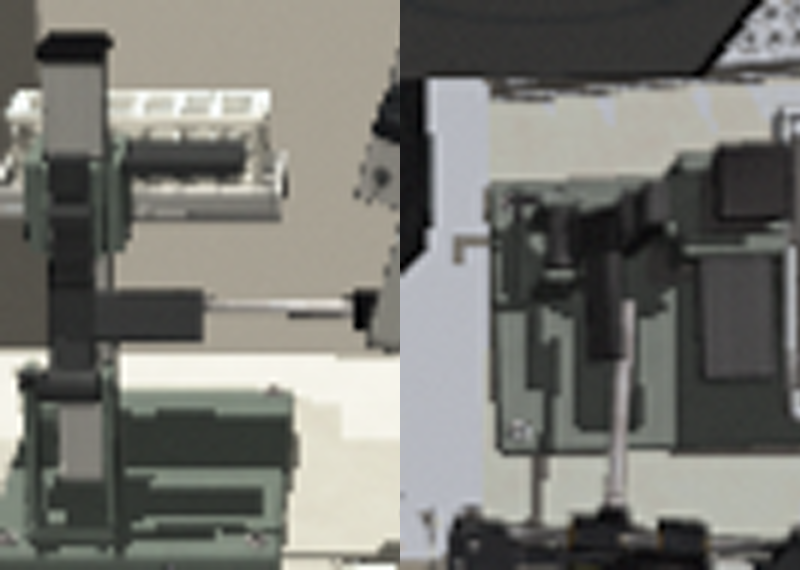

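>>> servo_tool(
  moves=[
    [[0,0,0,-0.001,0.001,-0.0007,1],[0,0,0,-0.0018,0.0018,-0.0014,1],[0,0,0,-0.0018,0.0018,-0.0014,1]],
  ],
)

```text
time_s: 10.0
ee_pos: [0.4739, -0.0501, 0.1084]
eef_rot: [-3.14, 0.256, 3.078]
force: [0.7, -8.4, -6.9]
grip_width: 0.0156
```

```bash
python3 - <<'E'
from h import *
st(); print("tip lift",w2l(tipnow()[0]),tipnow()[1])
E
```

```text
t 10.0 tcp [ 0.47395 -0.05005  0.10842] grip [ 0.46921 -0.04971  0.12661] F [ 0.74419 -8.39455 -6.91284] M [-1.22499  0.65551 -1.06451] w 0.0156 rot [-3.1396   0.2556   3.07768] q [-0.2006   0.11596  2.01464  0.04726  0.75796 -1.73741]
tip lift [-0.00573  0.04443  0.12606] [ 0.99792 -0.06438 -0.0044 ]
```

>>> servo_tool(
  moves=[
    [[0,0,0,-0.0003,0.001,-0.0007,1],[0,0,0,-0.0006,0.002,-0.0015,1],[0,0,0,-0.0006,0.002,-0.0015,1]],
  ],
)

```text
time_s: 10.25
ee_pos: [0.4738, -0.0496, 0.1088]
eef_rot: [-3.139, 0.255, 3.077]
force: [3.3, -8.5, -8.1]
grip_width: 0.0156
```

>>> servo_tool(
  moves=[
    [[0,0,0,-0.0003,0.001,-0.0007,1],[0,0,0,-0.0006,0.002,-0.0015,1],[0,0,0,-0.0006,0.002,-0.0015,1]],
  ],
)

```text
time_s: 10.5
ee_pos: [0.4737, -0.049, 0.1092]
eef_rot: [-3.139, 0.254, 3.076]
force: [4.7, -9.4, -8.3]
grip_width: 0.0157
```

```bash
python3 - <<'E'
from h import *
st(); print("tip lift",w2l(tipnow()[0]),tipnow()[1])
E
```

```text
t 10.5 tcp [ 0.47372 -0.04904  0.10924] grip [ 0.46901 -0.04867  0.12743] F [ 4.66971 -9.38921 -8.25211] M [-1.41454  0.33044 -1.16897] w 0.0157 rot [-3.13867  0.25376  3.07578] q [-0.19718  0.11469  2.01345  0.04346  0.76188 -1.72944]
tip lift [-0.00591  0.04521  0.12665] [ 0.99777 -0.06651 -0.00624]
```

```bash
python3 - <<'E'
from h import *
im={}
for n in("side","top"):
    im[n]=camera(n)["color"][:,:,::-1]; cv2.imwrite(f"pics/{n}6.png",im[n])
z=lambda im,x,y,w,h,k:cv2.resize(im[y:y+h,x:x+w],None,fx=k,fy=k,interpolation=cv2.INTER_CUBIC)
a=z(cv2.imread("pics/top4.png"),320,150,60,75,7)[:,:400];b=z(im["top"],320,150,60,75,7)[:,:400]
cv2.imwrite("pics/z6.png",np.hstack([a,b]))
a=z(cv2.imread("pics/side4.png"),210,180,60,60,7)[:,:400];b=z(im["side"],210,180,60,60,7)[:,:400]
cv2.imwrite("pics/y6.png",np.hstack([a,b]))
E
```

```text
(no output)
```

View pics/z6.png

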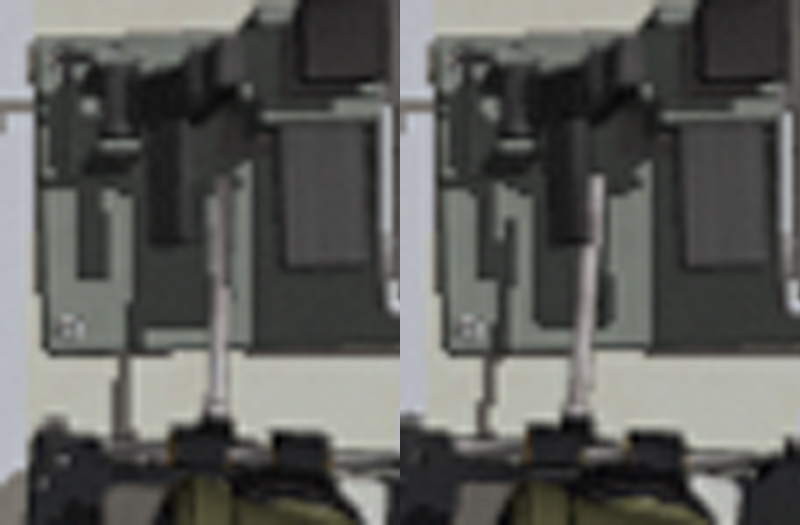

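View pics/y6.png

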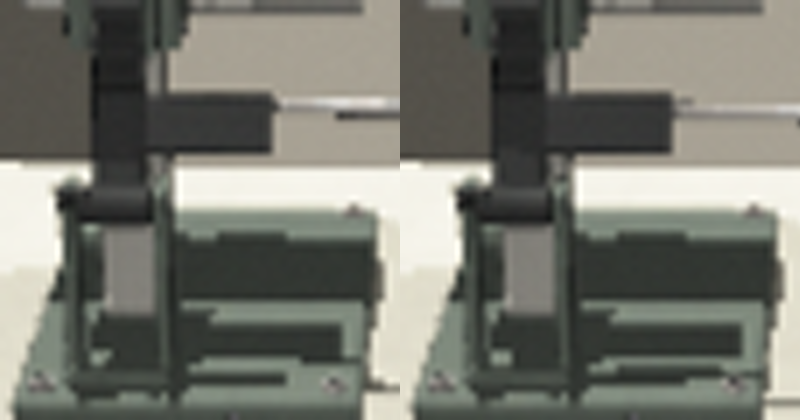

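```bash
python3 - <<'E'
from h import *
def at_y(u,v,yl): # side ray to lift-plane y=yl
    o,d=ray("side",u,v); n=l2w(0,1,0)-l2w(0,0,0); p0=l2w(0,yl,0); s=(p0-o)@n/(d@n); return w2l(o+s*d)
for nm,u,v,y in (("rod at ear 6",210+290/7-.4,180+110/7-.4,.045),("rod right 6",210+390/7-.4,180+114/7-.4,.045),("rod4",210+290/7-.4,180+103/7-.4,.03),("ear top-left4",210+270/7-.4,180+93/7-.4,.0495),("ear bottom",210+270/7-.4,180+153/7-.4,.0625)): print(nm,at_y(u,v,y))
T=lambda x,y:("top",320+x/7-.4,150+y/7-.4)
for p in ((195,175),(177,410)): print("rod6",w2l(onz(*T(*p),.125)))
for p in ((222,180),(216,410)): print("rod4",w2l(onz(*T(*p),.122)))
E
```

```text
rod at ear 6 [-0.04316  0.045    0.12543]
rod right 6 [-0.08605  0.045    0.12388]
rod4 [-0.04226  0.03     0.12291]
ear top-left4 [-0.03506  0.0495   0.13486]
ear bottom [-0.03544  0.0625   0.11254]
rod6 [-0.00657  0.04162  0.125  ]
rod6 [-0.10747  0.05367  0.125  ]
rod4 [-0.00878  0.02963  0.122  ]
rod4 [-0.10795  0.03649  0.122  ]
```

>>> servo_tool(
  moves=[
    [[0,0,0,-0.0015,0.001,-0.0004,1],[0,0,0,-0.0022,0.002,-0.0008,1],[0,0,0,-0.0022,0.002,-0.0008,1]],
  ],
)

```text
time_s: 10.95
ee_pos: [0.474, -0.0486, 0.1092]
eef_rot: [-3.138, 0.251, 3.075]
force: [0.2, -9.2, -6.5]
grip_width: 0.0155
```

```bash
python3 - <<'E'
from h import *
st(); print("tip lift",w2l(tipnow()[0]),tipnow()[1])
E
```

```text
t 10.95 tcp [ 0.47395 -0.04861  0.10916] grip [ 0.46929 -0.04824  0.12737] F [ 0.23928 -9.20005 -6.5077 ] M [-1.40662  0.87255 -1.2773 ] w 0.0155 rot [-3.13833  0.25143  3.07467] q [-0.19544  0.11629  2.01141  0.04141  0.76447 -1.7252 ]
tip lift [-0.00564  0.04549  0.1263 ] [ 0.99767 -0.06771 -0.00857]
```

>>> servo_tool(
  moves=[
    [[0,0,0,-0.0006,0.001,-0.0005,1],[0,0,0,-0.001,0.0025,-0.001,1],[0,0,0,-0.001,0.0025,-0.001,1]],
  ],
)

```text
time_s: 11.2
ee_pos: [0.4738, -0.0479, 0.1093]
eef_rot: [-3.138, 0.25, 3.074]
force: [1.8, -9.2, -6.1]
grip_width: 0.0156
```

>>> servo_tool(
  moves=[
    [[0,0,0,-0.0006,0.001,-0.0005,1],[0,0,0,-0.001,0.002,-0.001,1],[0,0,0,-0.001,0.002,-0.001,1]],
  ],
)

```text
time_s: 11.45
ee_pos: [0.4738, -0.0476, 0.1094]
eef_rot: [-3.137, 0.249, 3.072]
force: [1.6, -9.7, -6.7]
grip_width: 0.0159
```

```bash
python3 - <<'E'
from h import *
st(); print("tip lift",w2l(tipnow()[0]),tipnow()[1])
E
```

```text
t 11.45 tcp [ 0.47385 -0.04761  0.10943] grip [ 0.46924 -0.04721  0.12765] F [ 1.57048 -9.73552 -6.73957] M [-1.63476  0.58275 -1.39151] w 0.0159 rot [-3.13716  0.24858  3.07235] q [-0.1917   0.11668  2.00968  0.03693  0.76826 -1.71608]
tip lift [-0.00569  0.04619  0.12623] [ 0.99746 -0.07032 -0.01142]
```

>>> servo_tool(
  moves=[
    [[0,0,-0.002,-0.0005,0.001,-0.0005,1],[0,0,-0.004,-0.001,0.002,-0.001,1],[0,0,-0.004,-0.001,0.002,-0.001,1]],
  ],
)

```text
time_s: 11.7
ee_pos: [0.4738, -0.0473, 0.1096]
eef_rot: [-3.135, 0.247, 3.078]
force: [1.2, -10.3, -6.1]
grip_width: 0.0162
```

>>> servo_tool(
  moves=[
    [[0,0,-0.002,-0.0005,0.001,-0.0005,1],[0,0,-0.004,-0.001,0.002,-0.001,1],[0,0,-0.004,-0.001,0.002,-0.001,1]],
  ],
)

```text
time_s: 11.95
ee_pos: [0.474, -0.0466, 0.11]
eef_rot: [-3.133, 0.246, 3.084]
force: [0.3, -0.5, -0.8]
grip_width: 0.0159
```

```bash
python3 - <<'E'
from h import *
st(); print("tip lift",w2l(tipnow()[0]),tipnow()[1])
E
```

```text
t 11.95 tcp [ 0.474   -0.04656  0.11004] grip [ 0.46943 -0.04614  0.12827] F [ 0.27091 -0.48601 -0.7699 ] M [ 0.0813  -0.01886 -0.03459] w 0.0159 rot [-3.13318  0.24646  3.08388] q [-0.18818  0.11671  2.00759  0.03354  0.77207 -1.72136]
tip lift [-0.00535  0.04856  0.12658] [ 0.99812 -0.05984 -0.01353]
```

```bash
cat > shot.py <<'E'
from h import *
import sys
k=sys.argv[1]
im={}
for n in("side","top"):
    im[n]=camera(n)["color"][:,:,::-1]; cv2.imwrite(f"pics/{n}{k}.png",im[n])
z=lambda im,x,y,w,h,k:cv2.resize(im[y:y+h,x:x+w],None,fx=k,fy=k,interpolation=cv2.INTER_CUBIC)
a=z(im["top"],320,150,60,75,7)[:525,:400];b=z(im["side"],205,155,60,80,7)[:525,:400]
cv2.imwrite(f"pics/z{k}.png",np.hstack([a,b]))
E
python3 shot.py 7
```

```text
(no output)
```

View pics/z7.png

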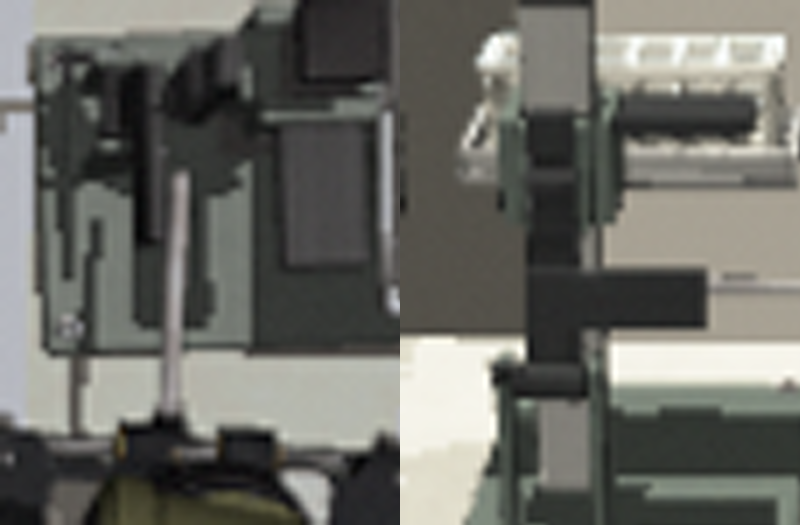

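```bash
python3 - <<'E'
from h import *
T=lambda x,y:("top",320+x/7-.4,150+y/7-.4)
print("rod",w2l(onz(*T(180,178),.126)),w2l(onz(*T(172,405),.126)),"ear L,R front",w2l(onz(*T(135,243),.13)),w2l(onz(*T(160,243),.138)))
d=l2w(0,.016,.003)-l2w(0,0,0); dw(d); st()
E
```

```text
rod [-0.00776  0.04827  0.126  ] [-0.10529  0.05586  0.126  ] ear L,R front [-0.0355  0.0693  0.13  ] [-0.03672  0.05966  0.138  ]
shift [ 0.00123  0.03182 -0.00676]
t 12.1 tcp [ 0.47429 -0.04617  0.11032] grip [ 0.4697  -0.04575  0.12855] F [-0.61441  0.42727 -0.84164] M [ 0.00771  0.0628  -0.00423] w 0.0155 rot [-3.1335   0.24733  3.0844 ] q [-0.18747  0.11639  2.00732  0.0341   0.77183 -1.72156]
```

>>> servo_tool(
  moves=[
    [[0,0,0,0,0.004,-0.001,1],[0,0,0,0,0.008,-0.003,1],[0,0,0,0,0.012,-0.005,1],[0,0,0,0,0.016,-0.006,1],[0,0,0,0,0.02,-0.007,1],[0,0,0,0,0.024,-0.007,1],[0,0,0,0,0.028,-0.007,1],[0,0,0,0,0.032,-0.007,1]],
  ],
)

```text
time_s: 12.77
ee_pos: [0.4744, -0.0299, 0.1136]
eef_rot: [-3.133, 0.247, 3.084]
force: [0.1, 0.0, -1.2]
grip_width: 0.0154
```

```bash
python3 shot.py 8; python3 - <<'E'
from h import *
st(); print("tip lift",w2l(tipnow()[0]),tipnow()[1])
E
```

```text
t 12.87 tcp [ 0.47436 -0.02983  0.11352] grip [ 0.46977 -0.02942  0.13175] F [ 0.28536 -0.05893 -0.30894] M [ 0.13396 -0.02714  0.01662] w 0.0155 rot [-3.13353  0.24724  3.08469] q [-0.14803  0.10856  2.00728  0.02028  0.77889 -1.67359]
tip lift [-0.0045   0.06538  0.13016] [ 0.99818 -0.05893 -0.01275]
```

View pics/z8.png

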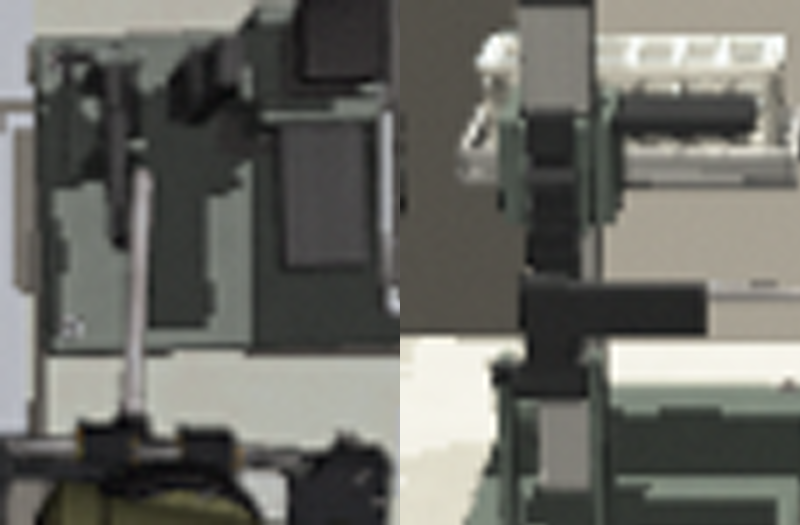

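>>> servo_tool(
  moves=[
    [[0,0,0,0,0.004,-0.002,1],[0,0,0,0,0.008,-0.002,1],[0,0,0,0,0.012,-0.002,1],[0,0,0,0,0.016,-0.002,1],[0,0,0,0,0.02,-0.002,1],[0,0,0,0,0.024,-0.001,1]],
  ],
)

```text
time_s: 13.37
ee_pos: [0.475, -0.0176, 0.114]
eef_rot: [-3.134, 0.247, 3.085]
force: [0.4, -0.5, -1.3]
grip_width: 0.0153
```

```bash
python3 shot.py 9; python3 - <<'E'
from h import *
st(); print("tip lift",w2l(tipnow()[0]),tipnow()[1])
E
```

```text
t 13.47 tcp [ 0.47494 -0.01757  0.11384] grip [ 0.47036 -0.01716  0.13207] F [ 0.27791 -0.40818 -0.54416] M [0.05001 0.01681 0.01193] w 0.0153 rot [-3.13354  0.24712  3.08505] q [-0.11806  0.10822  2.00677  0.00996  0.77948 -1.63753]
tip lift [-0.00354  0.07766  0.13046] [ 0.9982  -0.05858 -0.01287]
```

View pics/z9.png

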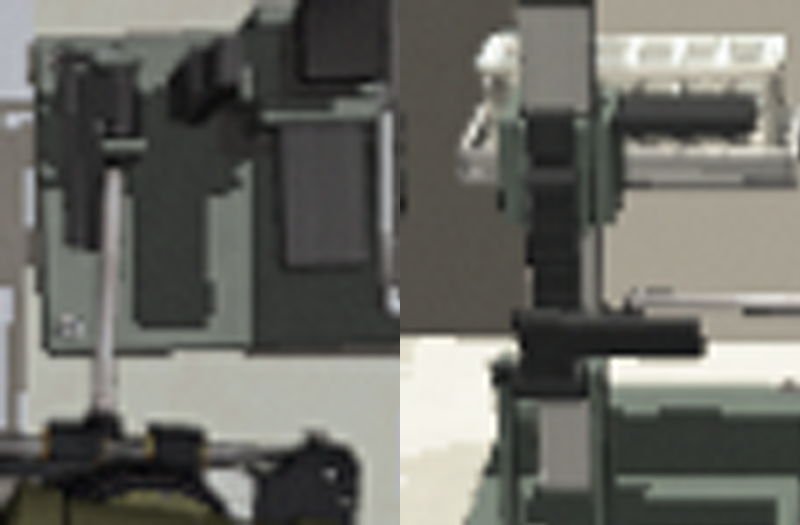

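```bash
python3 - <<'E'
from h import *
T=lambda x,y:("top",320+x/7-.4,150+y/7-.4)
print("ear L front",w2l(onz(*T(65,245),.128)),"R",w2l(onz(*T(100,248),.11)))
for th in (.8,.95,1.05,1.13):
    f=np.pi/6-th; a=np.array([-np.sin(f),np.cos(f)]); n=np.array([-np.cos(f),-np.sin(f)]); pv=np.array([.07,.09])
    print(th,"end left corner",pv+.048*a-.004*n,"end right",pv+.048*a+.004*n,"root right",pv+.022*a+.004*n,"root left",pv+.022*a-.004*n)
E
```

```text
ear L front [-0.03506  0.0991   0.128  ] R [-0.03504  0.08212  0.11   ]
0.8 end left corner [0.08695 0.13509] end right [0.07925 0.13727] root right [0.07216 0.11226] root left [0.07985 0.11007]
0.95 end left corner [0.09349 0.13205] end right [0.08621 0.13536] root right [0.07546 0.11168] root left [0.08274 0.10838]
1.05 end left corner [0.09757 0.12949] end right [0.09066 0.13351] root right [0.07759 0.11103] root left [0.08451 0.10701]
1.13 end left corner [0.10064 0.12716] end right [0.09407 0.13172] root right [0.07925 0.11036] root left [0.08582 0.1058 ]
```

```bash
python3 - <<'E'
from h import *
p,R0,o=cur(); tl=w2l(tipnow()[0])
go(tcp_for_tip(l2w(-.004,.067,.1305))[0])
t,R=tcp_for_tip(l2w(-.080,.067,.1305)); go(t,R)
t,R=tcp_for_tip(l2w(-.080,-.002,.212)); go(t,R)
E
```

```text
t 13.52 move [ 0.      0.      0.     -0.0006 -0.0202  0.0035] dist 0.010255977825000859
t 13.52 move [-0.0044 -0.0082  0.0028  0.1463 -0.0336 -0.0334] dist 0.07687564503302254
t 13.52 move [-0.0044 -0.0082  0.0028  0.0948 -0.1724 -0.1874] dist 0.13586482666008587
```

>>> servo_tool(
  moves=[
    [[0,0,0,0,-0.01,0.001,1],[0,0,0,-0.0006,-0.02,0.0035,1],[0,0,0,0.03,-0.023,-0.004,1],[-0.002,-0.004,0.001,0.08,-0.028,-0.017,1],[-0.004,-0.008,0.003,0.125,-0.032,-0.028,1],[-0.004,-0.008,0.003,0.146,-0.034,-0.033,1],[-0.004,-0.008,0.003,0.146,-0.034,-0.033,1],[-0.004,-0.008,0.003,0.13,-0.08,-0.085,1],[-0.004,-0.008,0.003,0.115,-0.125,-0.135,1],[-0.004,-0.008,0.003,0.1,-0.16,-0.175,1],[-0.004,-0.008,0.003,0.095,-0.172,-0.187,1],[-0.004,-0.008,0.003,0.095,-0.172,-0.187,1]],
  ],
)

```text
time_s: 14.52
ee_pos: [0.4022, -0.1004, 0.1948]
eef_rot: [-3.14, 0.262, 3.078]
force: [-0.6, -0.4, -1.8]
grip_width: 0.0158
```

```bash
python3 shot.py 10; python3 - <<'E'
from h import *
st(); print("tip lift",w2l(tipnow()[0]),tipnow()[1])
for x in (-.05,-.02): 
  t,R=tcp_for_tip(l2w(x,-.002,.206)); go(t,R)
E
```

```text
t 14.62 tcp [ 0.40098 -0.0986   0.19235] grip [ 0.39619 -0.0983   0.21053] F [ 0.06141 -0.60977 -1.63018] M [0.0543  0.06852 0.06804] w 0.0155 rot [3.14159 0.25832 3.07937] q [-0.38302 -0.15568  2.06272  0.09643  0.99101 -1.93457]
tip lift [-0.08014 -0.00167  0.21032] [ 0.99806 -0.06219 -0.00168]
t 14.62 move [-0.0002 -0.0011 -0.0008 -0.0558  0.0046  0.0241] dist 0.03049480672729597
t 14.62 move [-0.0002 -0.0011 -0.0008 -0.1136  0.0101  0.0394] dist 0.060325560102190444
```

View pics/z10.png

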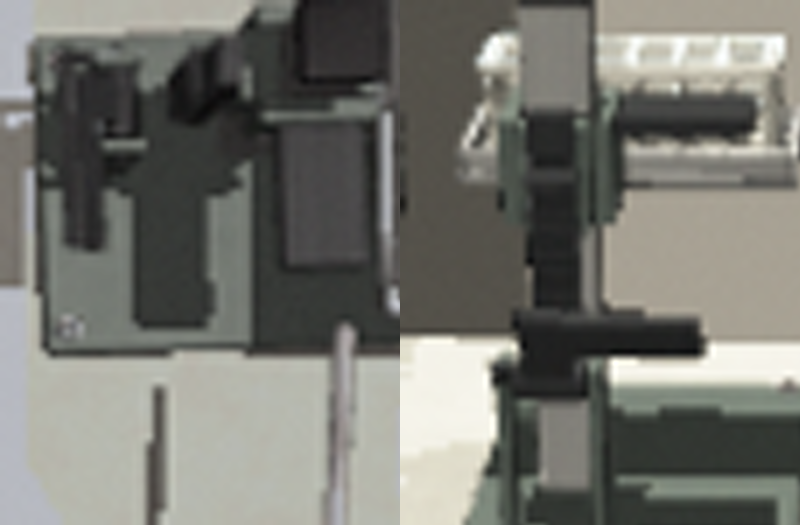

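View pics/side10.png

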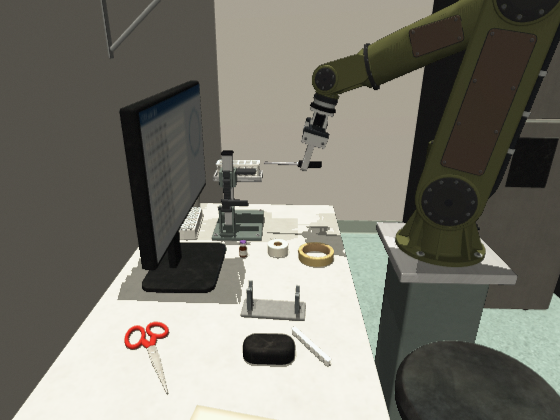

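>>> servo_tool(
  moves=[
    [[0,0,0,-0.025,0.005,0.012,1],[0,0,0,-0.056,0.008,0.024,1],[0,0,0,-0.09,0.013,0.033,1],[0,0,0,-0.114,0.015,0.039,1],[0,0,0,-0.114,0.015,0.039,1],[0,0,0,-0.114,0.015,0.039,1]],
  ],
)

```text
time_s: 15.12
ee_pos: [0.4609, -0.0938, 0.1864]
eef_rot: [3.141, 0.255, 3.081]
force: [-1.1, 0.4, -0.8]
grip_width: 0.0157
```

```bash
python3 shot.py 11; python3 - <<'E'
from h import *
st(); print("tip lift",w2l(tipnow()[0]),tipnow()[1]); dw([0,0,-.01])
E
```

```text
t 15.22 tcp [ 0.46062 -0.09425  0.18716] grip [ 0.45586 -0.09396  0.20534] F [ 0.64172 -0.42634 -0.92119] M [0.02711 0.02899 0.022  ] w 0.0155 rot [3.14115 0.25677 3.07989] q [-0.3171  -0.0084   1.94054  0.0788   0.96223 -1.86328]
tip lift [-0.02036  0.00095  0.20494] [ 0.9981  -0.06155 -0.00323]
shift [ 0.00508 -0.00001  0.01934]
```

View pics/z11.png

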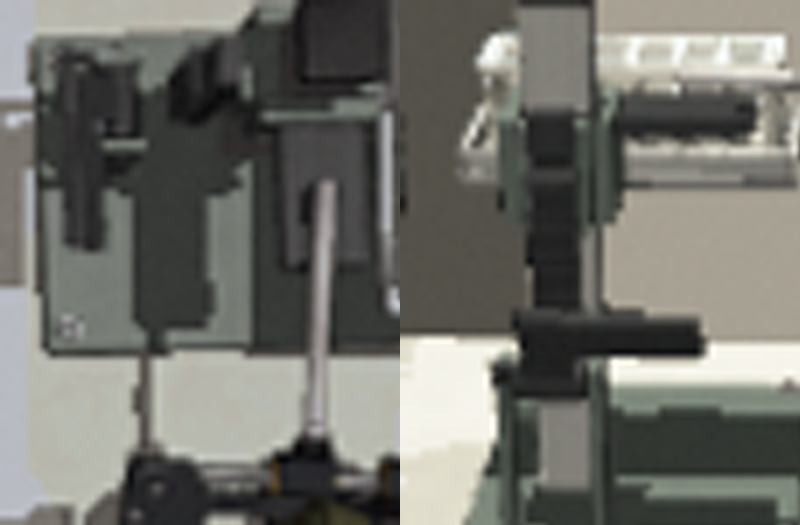

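>>> servo_tool(
  moves=[
    [[0,0,0,0.0008,0,0.003,1],[0,0,0,0.0016,0,0.006,1],[0,0,0,0.0023,0,0.009,1],[0,0,0,0.003,0,0.0115,1],[0,0,0,0.0036,0,0.0135,1],[0,0,0,0.0041,0,0.0155,1],[0,0,0,0.0046,0,0.0175,1]],
  ],
)

```text
time_s: 15.8
ee_pos: [0.4607, -0.0943, 0.1781]
eef_rot: [3.141, 0.257, 3.08]
force: [-2.4, 0.7, 1.9]
grip_width: 0.0155
```

>>> servo_tool(
  moves=[
    [[0,0,0,0.0005,0,0.002,1],[0,0,0,0.001,0,0.004,1],[0,0,0,0.0015,0,0.006,1]],
  ],
)

```text
time_s: 16.05
ee_pos: [0.4608, -0.0944, 0.1752]
eef_rot: [3.141, 0.257, 3.08]
force: [-2.6, 0.0, 1.6]
grip_width: 0.0156
```

```bash
python3 - <<'E'
from h import *
st(); print("tip lift",w2l(tipnow()[0]),tipnow()[1]); dw([0,0,-.01])
E
```

```text
t 16.05 tcp [ 0.46077 -0.09437  0.17515] grip [ 0.45599 -0.09408  0.19333] F [-2.56886  0.02258  1.63615] M [ 0.08778 -0.02201  0.04282] w 0.0156 rot [3.1414  0.25744 3.0798 ] q [-0.31722  0.00591  1.9563   0.08048  0.93155 -1.86623]
tip lift [-0.02023  0.00081  0.19301] [ 0.99809 -0.0617  -0.00256]
shift [ 0.00509 -0.       0.01934]
```

>>> servo_tool(
  moves=[
    [[0,0,0,0.0007,0,0.003,1],[0,0,0,0.0015,0,0.006,1],[0,0,0,0.0023,0,0.009,1],[0,0,0,0.0031,0,0.012,1],[0,0,0,0.0039,0,0.015,1],[0,0,0,0.0047,0,0.018,1]],
  ],
)

```text
time_s: 16.55
ee_pos: [0.4609, -0.0943, 0.1657]
eef_rot: [3.141, 0.258, 3.08]
force: [-1.1, 0.4, 2.5]
grip_width: 0.0155
```

>>> servo_tool(
  moves=[
    [[0,0,0,0.0007,0,0.003,1],[0,0,0,0.0015,0,0.006,1],[0,0,0,0.0023,0,0.009,1],[0,0,0,0.0031,0,0.012,1],[0,0,0,0.0039,0,0.015,1],[0,0,0,0.0047,0,0.018,1]],
  ],
)

```text
time_s: 17.05
ee_pos: [0.4609, -0.0944, 0.1563]
eef_rot: [3.141, 0.258, 3.08]
force: [-1.3, -0.3, 3.0]
grip_width: 0.0155
```

```bash
python3 shot.py 12; python3 - <<'E'
from h import *
st(); print("tip lift",w2l(tipnow()[0]),tipnow()[1]); dw([0,0,-.01])
E
```

```text
t 17.15 tcp [ 0.4609  -0.09433  0.15618] grip [ 0.45612 -0.09404  0.17436] F [-1.42022  1.11422  1.13095] M [ 0.05914 -0.19755  0.00242] w 0.0153 rot [3.14132 0.25751 3.07983] q [-0.31707  0.03072  1.97931  0.08362  0.88384 -1.87114]
tip lift [-0.02011  0.00086  0.17405] [ 0.99809 -0.06166 -0.00249]
shift [ 0.00509 -0.00001  0.01934]
```

View pics/z12.png

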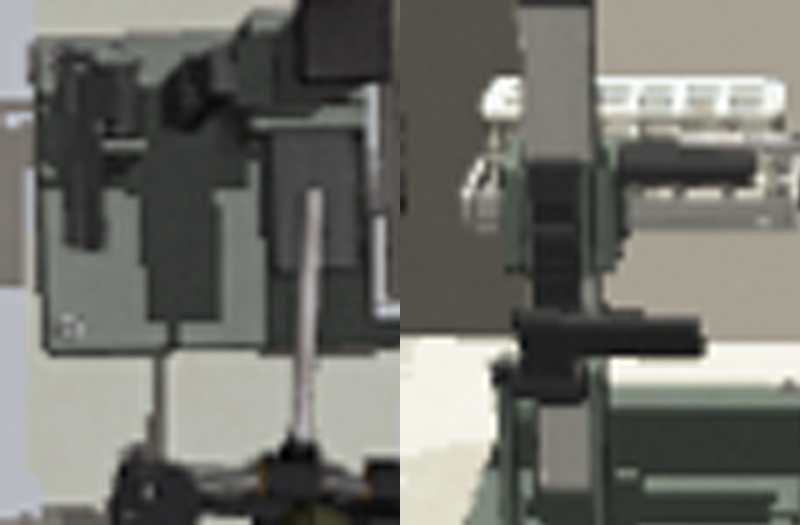

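>>> servo_tool(
  moves=[
    [[0,0,0,0.0007,0,0.003,1],[0,0,0,0.0015,0,0.006,1],[0,0,0,0.0023,0,0.009,1],[0,0,0,0.0031,0,0.012,1],[0,0,0,0.0039,0,0.015,1],[0,0,0,0.0047,0,0.018,1]],
  ],
)

```text
time_s: 17.65
ee_pos: [0.4609, -0.0944, 0.1467]
eef_rot: [3.141, 0.258, 3.08]
force: [-1.0, 0.3, 3.2]
grip_width: 0.0156
```

>>> servo_tool(
  moves=[
    [[0,0,0,0.0004,0,0.0018,1],[0,0,0,0.0008,0,0.003,1]],
  ],
)

```text
time_s: 17.82
ee_pos: [0.4609, -0.0944, 0.145]
eef_rot: [3.141, 0.258, 3.08]
force: [-0.0, -0.0, 1.6]
grip_width: 0.0155
```

>>> servo_tool(
  moves=[
    [[0,0,0,0.0004,0,0.0018,1],[0,0,0,0.0008,0,0.003,1]],
  ],
)

```text
time_s: 17.98
ee_pos: [0.4609, -0.0943, 0.1433]
eef_rot: [3.141, 0.257, 3.08]
force: [-1.0, 0.5, 2.4]
grip_width: 0.0157
```

>>> servo_tool(
  moves=[
    [[0,0,0,0.0004,0,0.0018,1],[0,0,0,0.0008,0,0.003,1]],
  ],
)

```text
time_s: 18.15
ee_pos: [0.4609, -0.0944, 0.1417]
eef_rot: [3.141, 0.258, 3.08]
force: [-1.3, 0.5, 2.0]
grip_width: 0.0155
```

>>> servo_tool(
  moves=[
    [[0,0,0,0.0004,0,0.0015,1],[0,0,0,0.0007,0,0.0026,1]],
  ],
)

```text
time_s: 18.32
ee_pos: [0.4609, -0.0944, 0.1403]
eef_rot: [3.141, 0.258, 3.08]
force: [-0.1, -0.5, 1.0]
grip_width: 0.0154
```

>>> servo_tool(
  moves=[
    [[0,0,0,0.0004,0,0.0015,1],[0,0,0,0.0007,0,0.0026,1]],
  ],
)

```text
time_s: 18.48
ee_pos: [0.4609, -0.0943, 0.1388]
eef_rot: [3.141, 0.258, 3.08]
force: [-0.8, 0.3, 2.2]
grip_width: 0.0155
```

>>> servo_tool(
  moves=[
    [[0,0,0,0.0004,0,0.0015,1],[0,0,0,0.0007,0,0.0026,1]],
  ],
)

```text
time_s: 18.65
ee_pos: [0.4609, -0.0944, 0.1374]
eef_rot: [3.141, 0.258, 3.08]
force: [-0.3, 0.7, 1.9]
grip_width: 0.0158
```

>>> servo_tool(
  moves=[
    [[0,0,0,0.0004,0,0.0015,1],[0,0,0,0.0007,0,0.0026,1]],
  ],
)

```text
time_s: 18.82
ee_pos: [0.4609, -0.0944, 0.136]
eef_rot: [3.141, 0.258, 3.08]
force: [-0.7, -0.1, 2.3]
grip_width: 0.0154
```

>>> servo_tool(
  moves=[
    [[0,0,0,0.0004,0,0.0015,1],[0,0,0,0.0007,0,0.0026,1]],
  ],
)

```text
time_s: 18.98
ee_pos: [0.4609, -0.0944, 0.1346]
eef_rot: [3.141, 0.258, 3.08]
force: [-0.5, 0.6, 2.3]
grip_width: 0.0155
```

>>> servo_tool(
  moves=[
    [[0,0,0,0.0004,0,0.0015,1],[0,0,0,0.0007,0,0.0026,1]],
  ],
)

```text
time_s: 19.15
ee_pos: [0.461, -0.0944, 0.1331]
eef_rot: [3.141, 0.258, 3.08]
force: [-0.7, 0.0, 2.1]
grip_width: 0.0155
```

>>> servo_tool(
  moves=[
    [[0,0,0,0.0004,0,0.0015,1],[0,0,0,0.0007,0,0.0026,1]],
  ],
)

```text
time_s: 19.32
ee_pos: [0.461, -0.0943, 0.1317]
eef_rot: [3.141, 0.258, 3.08]
force: [-1.0, 0.7, 2.2]
grip_width: 0.0152
```

>>> servo_tool(
  moves=[
    [[0,0,0,0.0004,0,0.0015,1],[0,0,0,0.0006,0,0.0022,1]],
  ],
)

```text
time_s: 19.48
ee_pos: [0.4609, -0.0943, 0.1304]
eef_rot: [3.141, 0.258, 3.08]
force: [-1.4, -0.4, 2.9]
grip_width: 0.0156
```

>>> servo_tool(
  moves=[
    [[0,0,0,0.0004,0,0.0015,1],[0,0,0,0.0006,0,0.0022,1]],
  ],
)

```text
time_s: 19.65
ee_pos: [0.461, -0.0943, 0.1292]
eef_rot: [3.141, 0.258, 3.08]
force: [-1.8, -0.1, 4.2]
grip_width: 0.0155
```

>>> servo_tool(
  moves=[
    [[0,0,0,0.0004,0,0.0015,1],[0,0,0,0.0006,0,0.0022,1]],
  ],
)

```text
time_s: 19.82
ee_pos: [0.461, -0.0944, 0.1282]
eef_rot: [3.141, 0.258, 3.08]
force: [-4.4, -0.1, 6.9]
grip_width: 0.0158
```

>>> servo_tool(
  moves=[
    [[0,0,0,0.001,0,0.0008,1],[0,0,0,0.0015,0,0.0015,1]],
  ],
)

```text
time_s: 19.98
ee_pos: [0.4609, -0.0945, 0.1277]
eef_rot: [-3.141, 0.26, 3.08]
force: [-1.5, 0.6, 6.5]
grip_width: 0.0155
```

>>> servo_tool(
  moves=[
    [[0,0,0,0.0005,0,0.0005,1],[0,0,0,0.0005,0,0.001,1]],
  ],
)

```text
time_s: 20.15
ee_pos: [0.461, -0.0945, 0.1275]
eef_rot: [-3.141, 0.26, 3.08]
force: [-3.1, 0.4, 5.8]
grip_width: 0.0153
```

>>> servo_tool(
  moves=[
    [[0,0,0,0.0006,0,0.001,1],[0,0,0,0.0008,0,0.0018,1]],
  ],
)

```text
time_s: 20.32
ee_pos: [0.461, -0.0946, 0.1269]
eef_rot: [-3.141, 0.261, 3.08]
force: [-5.1, 0.7, 7.2]
grip_width: 0.0155
```

>>> servo_tool(
  moves=[
    [[0,0,0,0.0006,0,0.001,1],[0,0,0,0.0008,0,0.0018,1]],
  ],
)

```text
time_s: 20.48
ee_pos: [0.461, -0.0947, 0.1263]
eef_rot: [-3.141, 0.262, 3.08]
force: [-5.8, 0.7, 7.9]
grip_width: 0.0156
```

```bash
python3 - <<'E'
from h import *
st(); print("tip lift",w2l(tipnow()[0]),tipnow()[1]); dw([0,0,-.01])
E
```

```text
t 20.48 tcp [ 0.46102 -0.09468  0.12628] grip [ 0.45616 -0.09436  0.14444] F [-5.75998  0.68369  7.86495] M [ 0.06606 -0.36176  0.04658] w 0.0156 rot [-3.14083  0.26207  3.07978] q [-0.31788  0.07253  2.01492  0.09038  0.80211 -1.88139]
tip lift [-0.02008  0.00049  0.1447 ] [ 0.99808 -0.06197  0.00207]
shift [0.00518 0.00001 0.01932]
```

>>> servo_tool(
  moves=[
    [[0,0,0,0.001,0,0.001,1],[0,0,0,0.0018,0,0.0015,1],[0,0,0,0.0018,0,0.0015,1]],
  ],
)

```text
time_s: 20.73
ee_pos: [0.4609, -0.0948, 0.1259]
eef_rot: [-3.14, 0.264, 3.08]
force: [-0.9, 1.1, 7.2]
grip_width: 0.0157
```

```bash
python3 - <<'E'
from h import *
st(); print("tip lift",w2l(tipnow()[0]),tipnow()[1]); dw([0,0,-.01])
E
```

```text
t 20.73 tcp [ 0.46092 -0.0948   0.12593] grip [ 0.45602 -0.09448  0.14408] F [-0.91076  1.10492  7.23419] M [ 0.05002 -0.7715   0.07041] w 0.0157 rot [-3.14042  0.26401  3.07982] q [-0.31832  0.07196  2.01684  0.09095  0.79883 -1.88233]
tip lift [-0.02022  0.00037  0.14458] [ 0.99807 -0.06203  0.00401]
shift [0.00522 0.00002 0.01931]
```

>>> servo_tool(
  moves=[
    [[0,0,0,0.0008,0,0.001,1],[0,0,0,0.0014,0,0.002,1],[0,0,0,0.0014,0,0.002,1]],
  ],
)

```text
time_s: 20.98
ee_pos: [0.4609, -0.0949, 0.1253]
eef_rot: [-3.14, 0.266, 3.08]
force: [-2.5, -0.0, 6.7]
grip_width: 0.0158
```

>>> servo_tool(
  moves=[
    [[0,0,0,0.0008,0,0.001,1],[0,0,0,0.0014,0,0.002,1],[0,0,0,0.0014,0,0.002,1]],
  ],
)

```text
time_s: 21.23
ee_pos: [0.4609, -0.0949, 0.1246]
eef_rot: [-3.14, 0.267, 3.08]
force: [-2.7, 0.1, 7.6]
grip_width: 0.0156
```

```bash
python3 - <<'E'
from h import *
st(); print("tip lift",w2l(tipnow()[0]),tipnow()[1]); dw([0,0,-.01])
E
```

```text
t 21.23 tcp [ 0.46091 -0.09495  0.12456] grip [ 0.45596 -0.09461  0.14269] F [-2.67743  0.06118  7.57848] M [ 0.10039 -0.61435  0.06403] w 0.0156 rot [-3.13985  0.26689  3.07989] q [-0.31878  0.07277  2.02025  0.092    0.79175 -1.88386]
tip lift [-0.02028  0.00024  0.14356] [ 0.99805 -0.0621   0.00689]
shift [0.00527 0.00003 0.01929]
```

```bash
python3 - <<'E'
from h import *
im={}
for n in("side","top"):
    im[n]=camera(n)["color"][:,:,::-1]; cv2.imwrite(f"pics/{n}13.png",im[n])
z=lambda im,x,y,w,h,k:cv2.resize(im[y:y+h,x:x+w],None,fx=k,fy=k,interpolation=cv2.INTER_CUBIC)
cv2.imwrite("pics/z13.png",z(im["side"],205,150,130,90,6))
st()
E
```

```text
t 21.33 tcp [ 0.46091 -0.09495  0.12459] grip [ 0.45596 -0.09461  0.14273] F [-3.05451  0.73693  6.43622] M [ 0.10903 -0.63702  0.04767] w 0.0157 rot [-3.13988  0.26682  3.07989] q [-0.31879  0.07275  2.02017  0.092    0.79193 -1.88386]
```

View pics/z13.png

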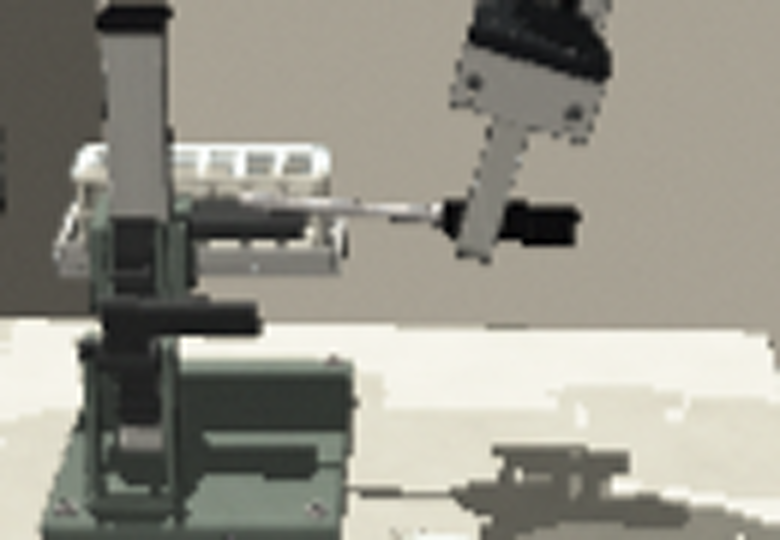

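```bash
python3 - <<'E'
from h import *
T=lambda x,y:("top",320+x/7-.4,150+y/7-.4)
print(w2l(onz(*T(325,182),.205)))
z=lambda im,x,y,w,h,k:cv2.resize(im[y:y+h,x:x+w],None,fx=k,fy=k,interpolation=cv2.INTER_CUBIC)
cv2.imwrite("pics/y13.png",z(cv2.imread("pics/top13.png"),320,150,75,75,7))
def at_y(u,v,yl):
    o,d=ray("side",u,v); n=l2w(0,1,0)-l2w(0,0,0); p0=l2w(0,yl,0); s=(p0-o)@n/(d@n); return w2l(o+s*d)
for p in ((243,197),(430,213),(305,208),(575,226)): print(at_y(205+p[0]/6-.4,150+p[1]/6-.4,.003))
E
```

```text
[-0.02146  0.00109  0.205  ]
[-0.02299  0.003    0.15156]
[-0.11887  0.003    0.14351]
[-0.05468  0.003    0.1458 ]
[-0.19361  0.003    0.13691]
```

View pics/y13.png

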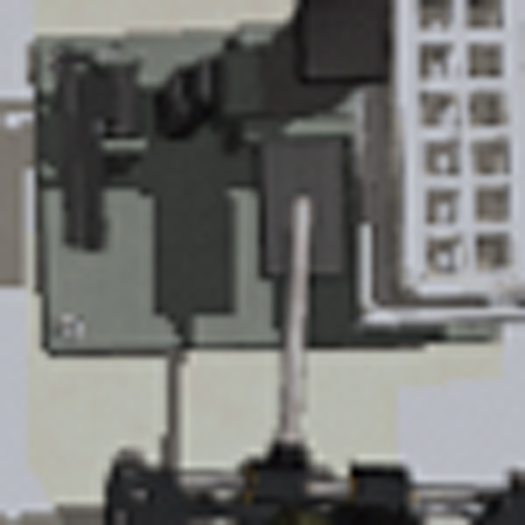

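>>> servo_tool(
  moves=[
    [[0,0,0,-0.002,0,-0.008,1],[0,0,0,-0.004,0,-0.016,1],[0,0,0,-0.006,0,-0.024,1],[0,0,0,-0.007,0,-0.027,1]],
  ],
)

```text
time_s: 21.77
ee_pos: [0.4607, -0.0949, 0.139]
eef_rot: [-3.14, 0.267, 3.08]
force: [0.0, -0.4, -0.2]
grip_width: 0.0152
```

```bash
python3 - <<'E'
from h import *
im={}
for n in("side","top"):
    im[n]=camera(n)["color"][:,:,::-1]; cv2.imwrite(f"pics/{n}14.png",im[n])
z=lambda im,x,y,w,h,k:cv2.resize(im[y:y+h,x:x+w],None,fx=k,fy=k,interpolation=cv2.INTER_CUBIC)
cv2.imwrite("pics/z14.png",z(im["side"],205,150,130,90,6))
st(); print("tip lift",w2l(tipnow()[0]),tipnow()[1])
E
```

```text
t 21.87 tcp [ 0.46076 -0.09493  0.1388 ] grip [ 0.45581 -0.09459  0.15693] F [-0.02104  0.39087  0.08509] M [ 0.0748  -0.01805  0.02439] w 0.0155 rot [-3.1398   0.26709  3.0799 ] q [-0.31886  0.05048  2.00588  0.0889   0.82806 -1.87941]
tip lift [-0.02044  0.00026  0.15782] [ 0.99804 -0.06211  0.00709]
```

View pics/z14.png

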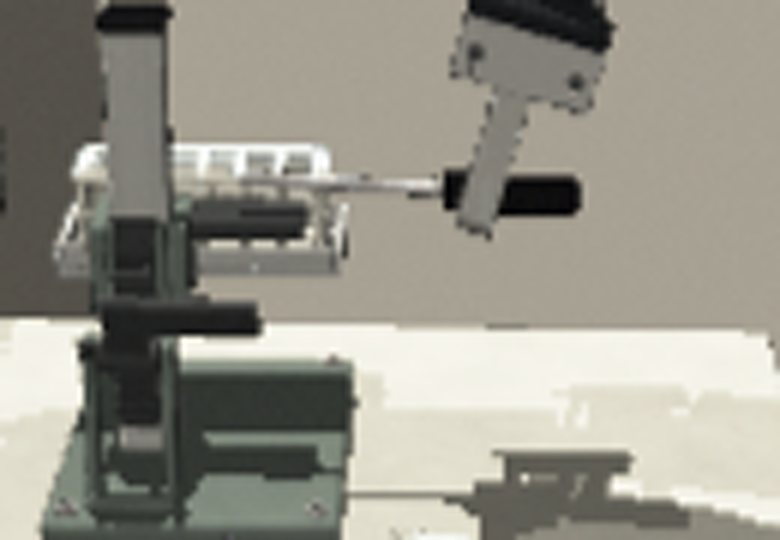

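```bash
python3 - <<'E'
from h import *
d=l2w(.018,0,0)-l2w(0,0,0); dw(d); d=l2w(.018,0,-.008)-l2w(0,0,0); dw(d); dw([0,0,-.01])
E
```

```text
shift [-0.03458  0.00331  0.00946]
shift [-0.03035  0.00334  0.02489]
shift [0.00528 0.00003 0.01929]
```

>>> servo_tool(
  moves=[
    [[0,0,0,-0.012,0.001,0.003,1],[0,0,0,-0.024,0.002,0.006,1],[0,0,0,-0.0346,0.0033,0.0095,1],[0,0,0,-0.033,0.0033,0.016,1],[0,0,0,-0.031,0.0033,0.0235,1],[0,0,0,-0.0303,0.0033,0.025,1],[0,0,0,-0.0303,0.0033,0.025,1]],
  ],
)

```text
time_s: 22.45
ee_pos: [0.4783, -0.0943, 0.1301]
eef_rot: [-3.14, 0.266, 3.08]
force: [0.3, -0.1, -0.6]
grip_width: 0.0158
```

```bash
python3 - <<'E'
from h import *
im={}
for n in("side","top"):
    im[n]=camera(n)["color"][:,:,::-1]; cv2.imwrite(f"pics/{n}15.png",im[n])
z=lambda im,x,y,w,h,k:cv2.resize(im[y:y+h,x:x+w],None,fx=k,fy=k,interpolation=cv2.INTER_CUBIC)
cv2.imwrite("pics/z15.png",np.hstack([z(im["side"],205,150,75,75,5),z(im["top"],320,150,75,75,5)]))
st(); print("tip lift",w2l(tipnow()[0]),tipnow()[1])
E
```

```text
t 22.55 tcp [ 0.47859 -0.09441  0.13066] grip [ 0.47364 -0.09407  0.14879] F [ 0.24819  1.44431 -0.88737] M [ 0.06119 -0.02264  0.02307] w 0.0154 rot [-3.13978  0.26685  3.07991] q [-0.30417  0.10178  1.97185  0.0851   0.80996 -1.86375]
tip lift [-0.0026   0.00024  0.14965] [ 0.99805 -0.0621   0.00685]
```

View pics/z15.png

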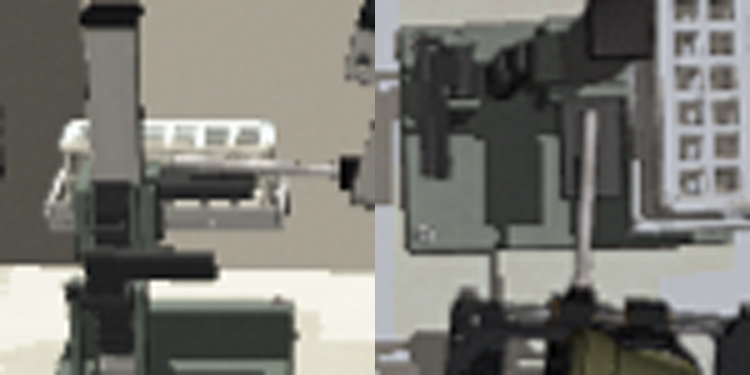

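>>> servo_tool(
  moves=[
    [[0,0,0,0.0004,0,0.0015,1],[0,0,0,0.0008,0,0.003,1],[0,0,0,0.0012,0,0.0045,1],[0,0,0,0.0016,0,0.006,1]],
  ],
)

```text
time_s: 22.88
ee_pos: [0.4786, -0.0944, 0.1275]
eef_rot: [-3.14, 0.267, 3.08]
force: [0.1, 0.4, -1.4]
grip_width: 0.0155
```

>>> servo_tool(
  moves=[
    [[0,0,0,0.0005,0,0.0015,1],[0,0,0,0.0011,0,0.003,1]],
  ],
)

```text
time_s: 23.05
ee_pos: [0.4786, -0.0945, 0.1261]
eef_rot: [-3.14, 0.268, 3.08]
force: [-1.6, 0.3, 3.0]
grip_width: 0.0156
```

>>> servo_tool(
  moves=[
    [[0,0,0,0.0005,0,0.0015,1],[0,0,0,0.0011,0,0.003,1]],
  ],
)

```text
time_s: 23.22
ee_pos: [0.4788, -0.0946, 0.125]
eef_rot: [-3.139, 0.269, 3.08]
force: [-5.9, 1.4, 9.1]
grip_width: 0.0155
```

```bash
python3 - <<'E'
from h import *
st(); print("tip lift",w2l(tipnow()[0]),tipnow()[1])
E
```

```text
t 23.22 tcp [ 0.47879 -0.09458  0.12504] grip [ 0.47381 -0.09423  0.14317] F [-5.93244  1.42383  9.07154] M [ 0.19685 -0.07415  0.0814 ] w 0.0155 rot [-3.13937  0.26874  3.07994] q [-0.30443  0.1099   1.97826  0.08663  0.79358 -1.86598]
tip lift [-0.00243  0.00007  0.14426] [ 0.99803 -0.06218  0.00874]
```

>>> servo_tool(
  moves=[
    [[0,0,0,0.0006,0,0.0006,1],[0,0,0,0.001,0,0.0009,1],[0,0,0,0.001,0,0.0009,1],[0,0,0,0.001,0,0.0009,1]],
  ],
)

```text
time_s: 23.55
ee_pos: [0.4788, -0.0946, 0.1251]
eef_rot: [-3.139, 0.27, 3.08]
force: [-4.3, 0.4, 6.8]
grip_width: 0.0155
```

```bash
python3 - <<'E'
from h import *
st(); print("tip lift",w2l(tipnow()[0]),tipnow()[1])
E
```

```text
t 23.55 tcp [ 0.47877 -0.09462  0.12513] grip [ 0.47377 -0.09426  0.14325] F [-4.29915  0.3988   6.82852] M [ 0.19302 -0.12538  0.12208] w 0.0155 rot [-3.13911  0.27011  3.08006] q [-0.3046   0.10909  1.97921  0.08695  0.79206 -1.8665 ]
tip lift [-0.00248  0.00005  0.14451] [ 0.99802 -0.06212  0.01012]
```

>>> servo_tool(
  moves=[
    [[0,0,0,0.0006,0,0.0008,1],[0,0,0,0.001,0,0.0016,1],[0,0,0,0.0012,0,0.0022,1],[0,0,0,0.0012,0,0.0022,1],[0,0,0,0.0012,0,0.0022,1]],
  ],
)

```text
time_s: 23.97
ee_pos: [0.4788, -0.0947, 0.1246]
eef_rot: [-3.139, 0.272, 3.08]
force: [-6.6, 1.4, 8.5]
grip_width: 0.0157
```

```bash
python3 - <<'E'
from h import *
st(); print("tip lift",w2l(tipnow()[0]),tipnow()[1])
E
```

```text
t 23.97 tcp [ 0.47881 -0.09466  0.12462] grip [ 0.47379 -0.09429  0.14273] F [-6.5897   1.37141  8.54489] M [ 0.2753  -0.07193  0.03645] w 0.0157 rot [-3.13881  0.27153  3.08025] q [-0.30472  0.10931  1.98062  0.08738  0.78903 -1.86719]
tip lift [-0.00246  0.00003  0.14418] [ 0.99801 -0.06201  0.01153]
```

>>> servo_tool(
  moves=[
    [[0,0,0,0.0006,0,0.0008,1],[0,0,0,0.0012,0,0.0015,1],[0,0,0,0.0012,0,0.0015,1],[0,0,0,0.0012,0,0.0015,1],[0,0,0,0.0012,0,0.0015,1],[0,0,0,0.0012,0,0.0015,1],[0,0,0,0.0012,0,0.0015,1]],
  ],
)

```text
time_s: 24.55
ee_pos: [0.4788, -0.0947, 0.1245]
eef_rot: [-3.139, 0.273, 3.08]
force: [-6.1, 1.6, 9.0]
grip_width: 0.0156
```

```bash
python3 - <<'E'
from h import *
st(); print("tip lift",w2l(tipnow()[0]),tipnow()[1])
E
```

```text
t 24.55 tcp [ 0.47884 -0.09469  0.12452] grip [ 0.47378 -0.09432  0.14262] F [-6.10633  1.56062  8.96988] M [ 0.2369  -0.1183   0.09345] w 0.0156 rot [-3.13852  0.27311  3.08041] q [-0.30485  0.10879  1.9818   0.08781  0.78681 -1.86781]
tip lift [-0.00247  0.00002  0.14426] [ 0.99799 -0.06192  0.01311]
```

>>> servo_tool(
  moves=[
    [[0,0,0,-0.0005,0,-0.002,1],[0,0,0,-0.001,0,-0.004,1],[0,0,0,-0.002,0,-0.008,1],[0,0,0,-0.004,0,-0.016,1],[0,0,0,-0.007,0,-0.026,1],[0,0,0,-0.01,0,-0.04,1],[0,0,0,-0.01,0,-0.04,1]],
  ],
)

```text
time_s: 25.13
ee_pos: [0.4788, -0.0948, 0.1468]
eef_rot: [-3.138, 0.275, 3.081]
force: [-0.5, 0.0, -0.9]
grip_width: 0.0158
```

```bash
python3 - <<'E'
from h import *
im={}
for n in("side","top"):
    im[n]=camera(n)["color"][:,:,::-1]; cv2.imwrite(f"pics/{n}16.png",im[n])
z=lambda im,x,y,w,h,k:cv2.resize(im[y:y+h,x:x+w],None,fx=k,fy=k,interpolation=cv2.INTER_CUBIC)
cv2.imwrite("pics/z16.png",np.hstack([z(im["side"],205,150,75,75,5),z(im["top"],320,150,75,75,5)]))
st(); print("tip lift",w2l(tipnow()[0]),tipnow()[1])
t,R=tcp_for_tip(l2w(-.09,0,.175)); go(t,R)
t,R=tcp_for_tip(l2w(-.11,.06,.215)); go(t,R)
E
```

```text
t 25.23 tcp [ 0.4784  -0.09465  0.14554] grip [ 0.47333 -0.09428  0.16364] F [ 0.28748 -0.51056 -1.01497] M [0.00822 0.07682 0.00023] w 0.0153 rot [-3.13833  0.2739   3.08044] q [-0.3051   0.07639  1.96163  0.0837   0.83838 -1.86198]
tip lift [-0.00292  0.00006  0.16538] [ 0.99798 -0.06194  0.0139 ]
t 25.23 move [-0.0021  0.0088 -0.0001  0.1614 -0.0163 -0.0687] dist 0.08807196661311202
t 25.23 move [-0.0021  0.0088 -0.0001  0.1886  0.0992 -0.1599] dist 0.133197418712855
```

View pics/z16.png

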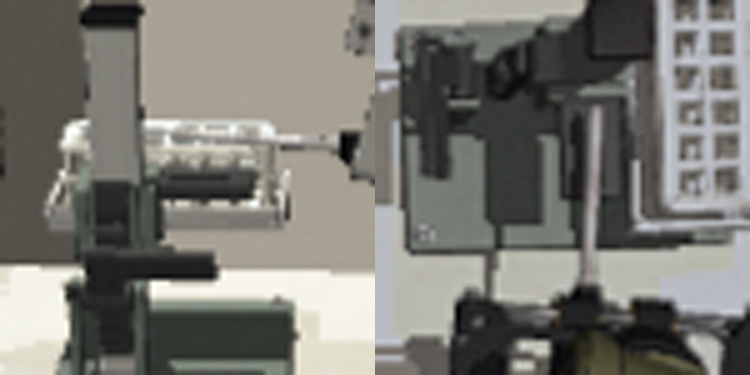

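Carriage down, pawl still thrown back (ear at left, zoom (435,130)), and the tube rack standing. I'll retreat and raise the rod.

>>> servo_tool(
  moves=[
    [[0,0,0,0.04,-0.004,-0.015,1],[-0.001,0.004,0,0.1,-0.01,-0.04,1],[-0.002,0.009,0,0.15,-0.015,-0.065,1],[-0.002,0.009,0,0.165,0.01,-0.09,1],[-0.002,0.009,0,0.18,0.06,-0.13,1],[-0.002,0.009,0,0.189,0.099,-0.16,1],[-0.002,0.009,0,0.189,0.099,-0.16,1],[-0.002,0.009,0,0.189,0.099,-0.16,1]],
  ],
)

```text
time_s: 25.9
ee_pos: [0.3692, -0.0376, 0.1973]
eef_rot: [-3.141, 0.262, 3.083]
force: [0.8, -0.3, -0.8]
grip_width: 0.0154
```

```bash
python3 - <<'E'
from h import *
im={}
for n in("side","top"):
    im[n]=camera(n)["color"][:,:,::-1]; cv2.imwrite(f"pics/{n}17.png",im[n])
z=lambda im,x,y,w,h,k:cv2.resize(im[y:y+h,x:x+w],None,fx=k,fy=k,interpolation=cv2.INTER_CUBIC)
cv2.imwrite("pics/z17.png",z(im["side"],200,145,130,95,6)); cv2.imwrite("pics/y17.png",z(im["top"],280,125,130,95,6))
st(); print("tip",tipnow())
R=Rt(PSI,BETA); g=np.array([.4683,.3262,.0555]); t=g+pinch_z*R.apply([0,0,1])
go(t+[-.06,-.0,.155],R)
E
```

```text
t 26.0 tcp [ 0.3691  -0.03838  0.19627] grip [ 0.36429 -0.03809  0.21444] F [-0.14287 -0.04447 -1.24307] M [ 0.02513  0.01538 -0.0395 ] w 0.0156 rot [-3.14149  0.25912  3.08061] q [-0.23488 -0.27648  2.14751  0.05207  1.01576 -1.76646]
tip (array([ 0.48906, -0.04571,  0.21433]), array([ 0.99814, -0.06097, -0.00088]))
t 26.0 move [-0.0001 -0.0006  0.     -0.04    0.7326  0.0187] dist 0.3669598431488075
```

View pics/z17.png

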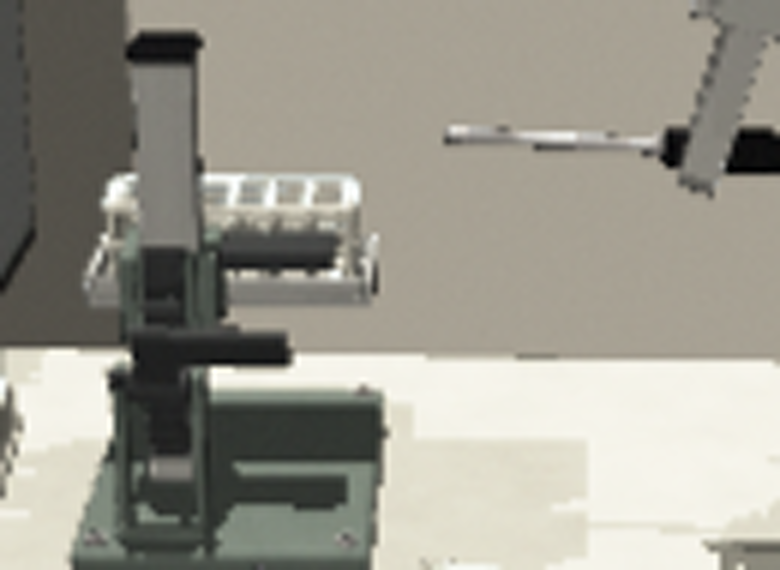

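View pics/y17.png

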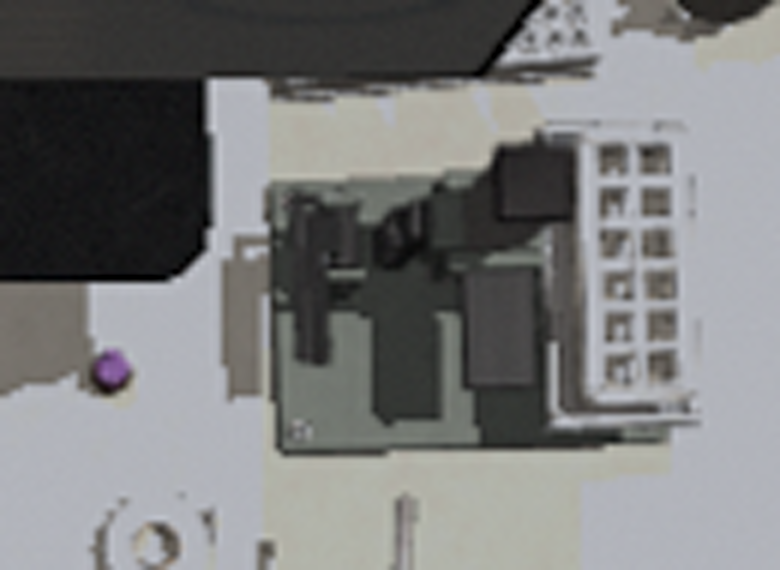

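```bash
python3 - <<'E'
from h import *
T1=lambda x,y:("top",280+x/6-.4,125+y/6-.4)
S1=lambda x,y:("side",200+x/6-.4,145+y/6-.4)
tip,e=ontwo(T1(404,493),S1(446,134)); print("tip",tip,e,"kin",tipnow()[0])
def aty(u,y): o,d=ray(*u); return o+d*(y-o[1])/d[1]
hf=aty(S1(660,146),tip[1]+.061*.105); print("handle front",hf, "pitch",np.arctan2(tip[2]-hf[2],tip[0]-hf[0]))
he=aty(S1(775,152),tip[1]+.061*.16);print(he)
E
```

```text
tip [ 0.4894  -0.04455  0.21942] 0.003435805087461234 kin [ 0.48898 -0.04604  0.214  ]
handle front [ 0.38551 -0.03815  0.21697] pitch 0.023540131424504295
[ 0.33116 -0.03479  0.21592]
```

```bash
python3 - <<'E'
from h import *
R=Rt(PSI,.23); g=np.array([.4683,.3262,.0555]); t=g+pinch_z*R.apply([0,0,1])
go(t+[-.06,0,.155],R); go(t+[0,0,.1],R)
E
```

```text
t 26.1 move [-0.0001  0.018  -0.0006 -0.0385  0.7331  0.0182] dist 0.3671541061156193
t 26.1 move [-0.0001  0.018  -0.0006 -0.1262  0.7405  0.1551] dist 0.383507594288353
```

>>> servo_tool(
  moves=[
    [[0,0.003,0,-0.004,0.07,0.002,1],[0,0.006,0,-0.008,0.15,0.004,1],[0,0.01,0,-0.012,0.23,0.006,1],[0,0.014,0,-0.016,0.31,0.008,1],[0,0.018,0,-0.02,0.39,0.01,1],[0,0.018,0,-0.024,0.47,0.012,1],[0,0.018,0,-0.028,0.55,0.014,1],[0,0.018,0,-0.032,0.63,0.016,1],[0,0.018,0,-0.0385,0.7,0.018,1],[0,0.018,0,-0.0385,0.733,0.018,1],[0,0.018,0,-0.08,0.737,0.085,1],[0,0.018,0,-0.11,0.74,0.13,1]],
  ],
)

```text
time_s: 27.1
ee_pos: [0.4625, 0.3271, 0.1449]
eef_rot: [-3.141, 0.229, 3.082]
force: [0.1, -0.8, -0.3]
grip_width: 0.0153
```

```bash
python3 - <<'E'
from h import *
im={}
for n in("side","top"):
    im[n]=camera(n)["color"][:,:,::-1]; cv2.imwrite(f"pics/{n}18.png",im[n])
z=lambda im,x,y,w,h,k:cv2.resize(im[y:y+h,x:x+w],None,fx=k,fy=k,interpolation=cv2.INTER_CUBIC)
cv2.imwrite("pics/z18.png",z(im["side"],210,220,130,100,6)); cv2.imwrite("pics/y18.png",z(im["top"],165,160,100,75,8))
st()
R=Rt(PSI,.23); g=np.array([.4683,.3262,.0555]); t=g+pinch_z*R.apply([0,0,1])
go(t+[0,0,.05],R); go(t,R)
E
```

```text
t 27.2 tcp [0.4625  0.32494 0.1426 ] grip [0.45832 0.32528 0.16093] F [-0.02894 -0.60764  0.02982] M [ 0.11887  0.00057 -0.05788] w 0.0154 rot [-3.13729  0.22476  3.07896] q [ 0.61632  0.30389  1.68619 -0.17283  0.98506 -0.80767]
t 27.2 move [-0.003  -0.0033 -0.001   0.0052  0.0037  0.1125] dist 0.05632410868424149
t 27.2 move [-0.003  -0.0033 -0.001   0.0275  0.0042  0.2099] dist 0.10589137324701016
```

View pics/z18.png

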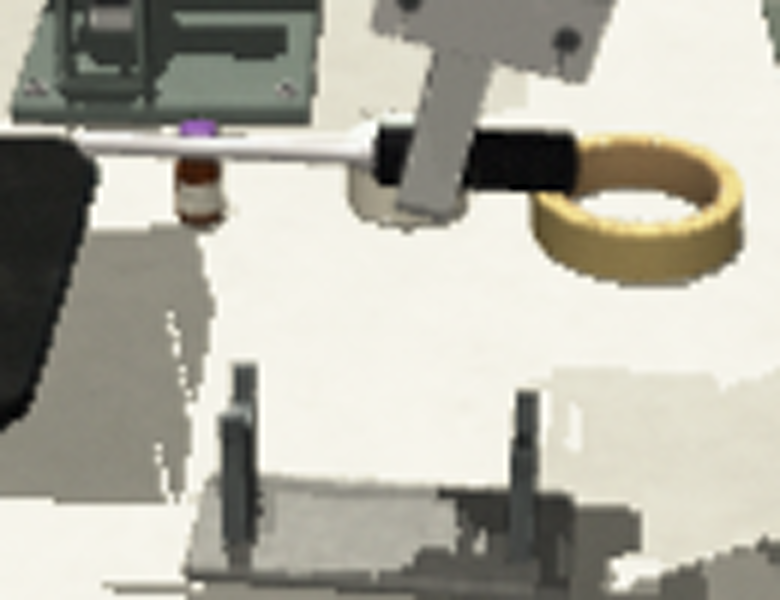

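View pics/y18.png

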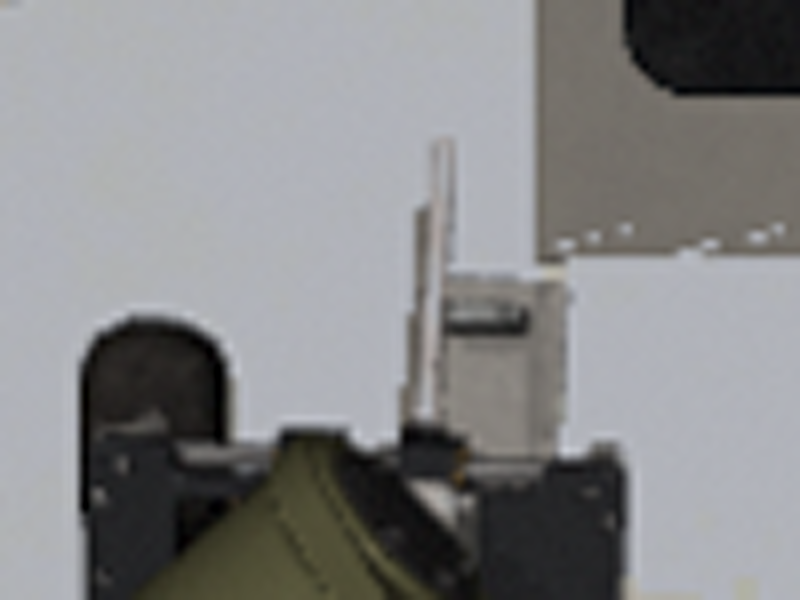

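>>> servo_tool(
  moves=[
    [[-0.002,-0.003,0,0.003,0.002,0.04,1],[-0.003,-0.003,-0.001,0.004,0.004,0.08,1],[-0.003,-0.003,-0.001,0.005,0.004,0.1125,1],[-0.003,-0.003,-0.001,0.005,0.004,0.1125,1],[-0.003,-0.003,-0.001,0.005,0.004,0.1125,1],[-0.003,-0.003,-0.001,0.005,0.004,0.1125,1]],
  ],
)

```text
time_s: 27.7
ee_pos: [0.473, 0.3261, 0.0883]
eef_rot: [3.141, 0.23, 3.08]
force: [-0.1, 1.0, -0.3]
grip_width: 0.0153
```

```bash
python3 - <<'E'
from h import *
im={}
for n in("side","top"):
    im[n]=camera(n)["color"][:,:,::-1]; cv2.imwrite(f"pics/{n}19.png",im[n])
z=lambda im,x,y,w,h,k:cv2.resize(im[y:y+h,x:x+w],None,fx=k,fy=k,interpolation=cv2.INTER_CUBIC)
cv2.imwrite("pics/z19.png",z(im["side"],210,230,130,100,6)); cv2.imwrite("pics/y19.png",z(im["top"],165,160,100,75,8))
st()
R=Rt(PSI,.23); g=np.array([.4683,.3262,.0555]); t=g+pinch_z*R.apply([0,0,1])
go(t,R)
E
```

```text
t 27.8 tcp [0.47301 0.32633 0.08857] grip [0.46872 0.32657 0.10687] F [ 0.06592  0.06068 -0.65111] M [0.06128 0.0319  0.0557 ] w 0.0156 rot [3.14041 0.23091 3.08036] q [ 0.60653  0.38827  1.71331 -0.186    0.86533 -0.79476]
t 27.8 move [ 0.0007  0.0006 -0.0001  0.0243 -0.0009  0.0998] dist 0.05137852108119289
```

View pics/z19.png

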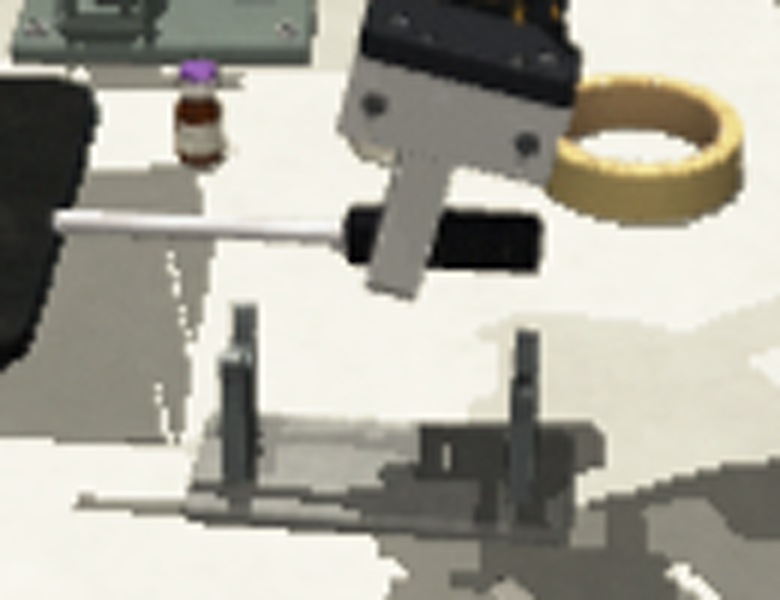

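View pics/y19.png

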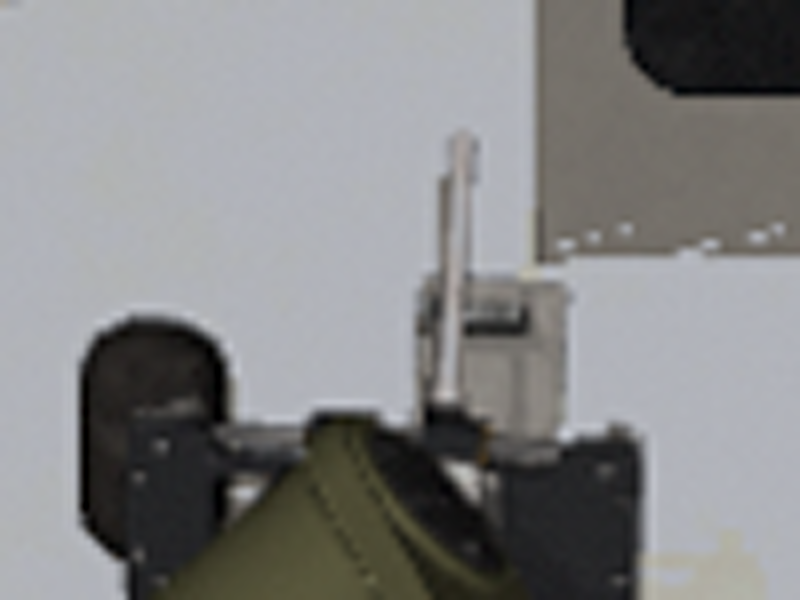

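```bash
python3 - <<'E'
from h import *
tip,e=ontwo(("top",165+462/8-.4,160+133/8-.4),("side",210+57/6-.4,230+220/6-.4)); print(tip,e)
hf,e=ontwo(("top",165+447/8-.4,160+403/8-.4),("side",210+345/6-.4,230+239/6-.4)); print(hf,e)
dw([0,0,-.045]); dw([0,0,-.0515])
E
```

```text
[0.59282 0.31893 0.1065 ] 0.00048185653792907375
[0.48957 0.32492 0.10486] 0.0009695225077041817
shift [ 0.02058 -0.00009  0.08762]
shift [ 0.02355 -0.0001   0.10027]
```

>>> servo_tool(
  moves=[
    [[0,0,0,0.007,0,0.03,1],[0,0,0,0.014,0,0.06,1],[0,0,0,0.018,0,0.078,1],[0,0,0,0.0206,0,0.0876,1],[0,0,0,0.0215,0,0.092,1],[0,0,0,0.0225,0,0.0955,1],[0,0,0,0.023,0,0.098,1],[0,0,0,0.023,0,0.098,1]],
  ],
)

```text
time_s: 28.57
ee_pos: [0.4731, 0.3265, 0.0382]
eef_rot: [3.14, 0.231, 3.08]
force: [0.2, 0.3, -1.5]
grip_width: 0.0158
```

```bash
python3 - <<'E'
from h import *
st()
im=camera("side")["color"][:,:,::-1]; cv2.imwrite("pics/side20.png",im)
cv2.imwrite("pics/z20.png",cv2.resize(im[240:340,210:340],None,fx=6,fy=6,interpolation=cv2.INTER_CUBIC))
E
```

```text
t 28.57 tcp [0.47308 0.32646 0.03823] grip [0.46878 0.3267  0.05653] F [ 0.17983  0.31477 -1.50047] M [ 0.0928   0.0512  -0.01257] w 0.0158 rot [3.14032 0.23107 3.08046] q [ 0.60666  0.4649   1.74187 -0.20543  0.76196 -0.76654]
```

View pics/z20.png

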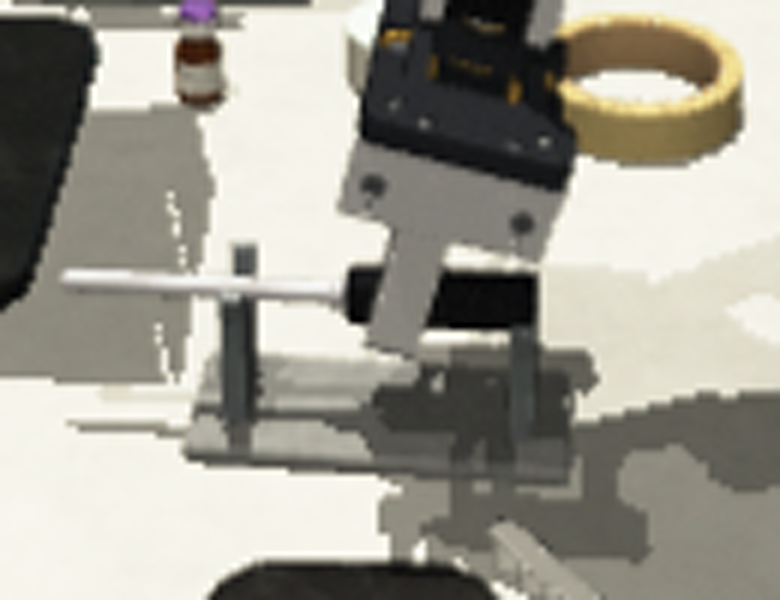

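>>> servo_tool(
  moves=[
    [[0,0,0,0.0005,0,0.002,1],[0,0,0,0.0005,0,0.002,1],[0,0,0,0.0005,0,0.002,0.75],[0,0,0,0.0005,0,0.002,0.6],[0,0,0,0.0005,0,0.002,0.4],[0,0,0,0.0005,0,0.002,0.2],[0,0,0,0.0005,0,0.002,0],[0,0,0,0.0005,0,0.002,0],[0,0,0,0.0005,0,0.002,0],[0,0,0,0.0005,0,0.002,0],[0,0,0,0.0005,0,0.002,0],[0,0,0,0.0005,0,0.002,0]],
  ],
)

```text
time_s: 29.62
ee_pos: [0.4731, 0.3265, 0.0373]
eef_rot: [3.14, 0.231, 3.08]
force: [0.4, 0.7, -0.6]
grip_width: 0.0786
```

```bash
python3 - <<'E'
from h import *
st(); dw([-.0,0,.15])
E
```

```text
t 29.62 tcp [0.47307 0.32647 0.03728] grip [0.46877 0.32671 0.05558] F [ 0.36274  0.69395 -0.62798] M [ 0.09072 -0.04153  0.03376] w 0.0786 rot [3.1403  0.2311  3.08044] q [ 0.60668  0.46644  1.74231 -0.20587  0.76    -0.76591]
shift [-0.06871  0.00038 -0.29202]
```

>>> servo_tool(
  moves=[
    [[0,0,0,-0.009,0,-0.04,0],[0,0,0,-0.021,0,-0.09,0],[0,0,0,-0.036,0,-0.15,0],[0,0,0,-0.052,0,-0.22,0],[0,0,0,-0.067,0,-0.28,0],[0,0,0,0,0,-0.31,0],[0,0,0,0.08,0,-0.33,0],[0,0,0,0.12,0,-0.34,0],[0,0,0,0.12,0,-0.34,0]],
  ],
)

```text
time_s: 30.37
ee_pos: [0.373, 0.3325, 0.1895]
eef_rot: [3.14, 0.231, 3.082]
force: [-0.2, -0.7, 0.2]
grip_width: 0.094
```

```bash
python3 - <<'E'
from h import *
st()
im={}
for n in("side","top"):
    im[n]=camera(n)["color"][:,:,::-1]; cv2.imwrite(f"pics/{n}21.png",im[n])
z=lambda im,x,y,w,h,k:cv2.resize(im[y:y+h,x:x+w],None,fx=k,fy=k,interpolation=cv2.INTER_CUBIC)
cv2.imwrite("pics/a21.png",z(im["side"],210,260,130,95,6));cv2.imwrite("pics/b21.png",z(im["side"],200,145,130,95,6)); cv2.imwrite("pics/c21.png",z(im["top"],165,120,240,170,3))
E
```

```text
t 30.37 tcp [0.37301 0.3325  0.18953] grip [0.3687  0.33272 0.20783] F [-0.20204 -0.67475  0.22646] M [ 0.0914   0.02356 -0.00237] w 0.094 rot [3.13964 0.23123 3.08236] q [ 0.74333  0.11521  1.80008 -0.1874   1.07021 -0.69119]
```

View pics/a21.png

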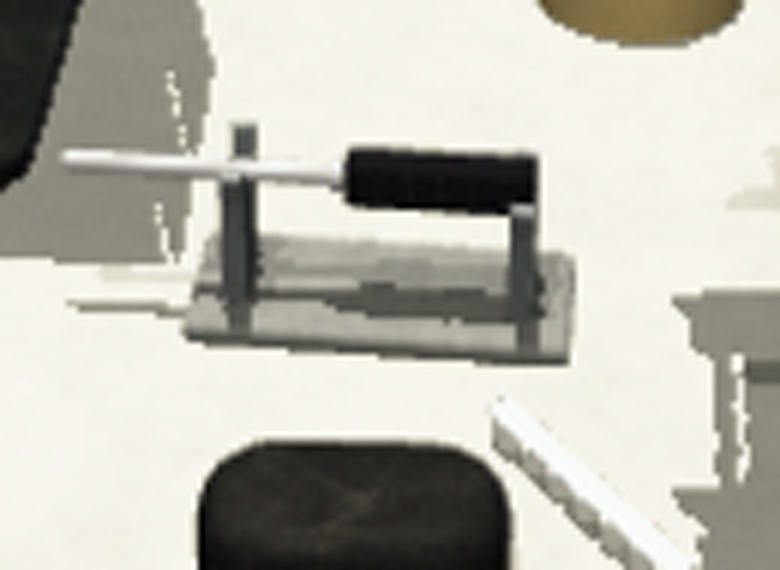

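View pics/b21.png

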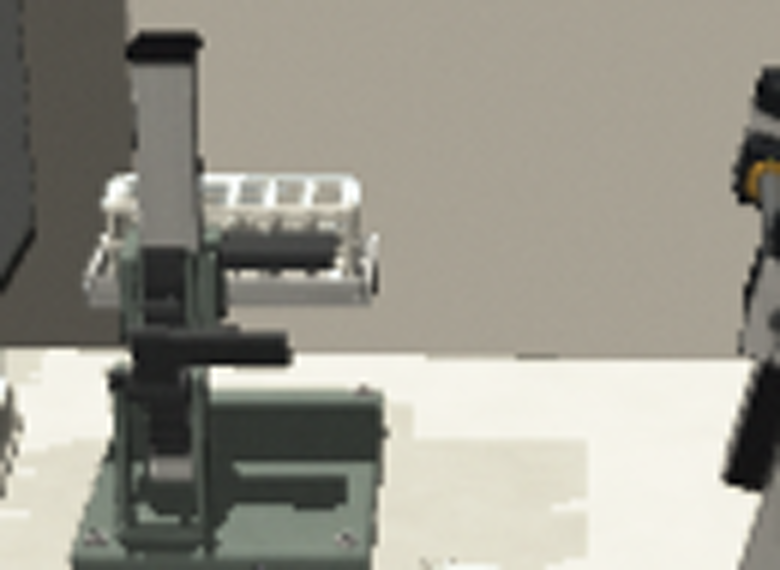

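View pics/c21.png

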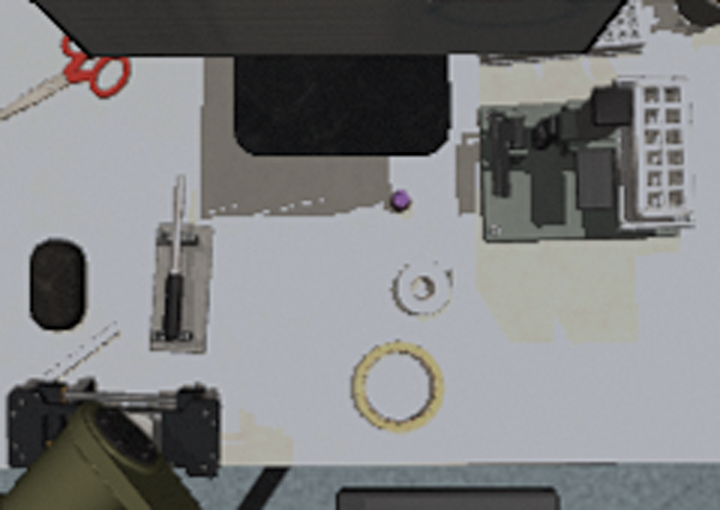

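```bash
python3 - <<'E'
from h import *
def aty(u,y): o,d=ray(*u); return o+d*(y-o[1])/d[1]
S1=lambda x,y:("side",200+x/6-.4,145+y/6-.4)
for k,y in (("start",143),("now",236)): print(k,w2l(aty(S1(336,y),-.0865)))
print(w2l(onz("top",165+512/3-.4,120+197/3-.4,.127)),w2l(onz("top",165+495/3-.4,120+197/3-.4,.128)))
hand_in()
E
```

```text
start [-0.05658  0.0172   0.201  ]
now [-0.05593  0.01719  0.15189]
[-0.03766  0.07992  0.127  ] [-0.03714  0.09704  0.128  ]
the job is handed in; nothing more can be done
```

The job is handed in at about 30 s of the 72 s allowed. Nothing reported a failure along the way, but hand-in gives no verdict.

**What I did**
- **Rod out:** I gripped the rod by its handle at 60 N and lifted it from the cradle.
- **Pawl:** I pushed the rod slowly under the ear. It gave way at about 12 N by the wrist sensor, and I followed it past upright until it fell back onto its stop.
- **Carriage:** I pressed it down by the tongue at about 18 mm/s with 2–4 N. I felt the stop after about 47 mm of travel.
- **Bedding:** The first press only reached about 8–10 N because the rod was tipping in the grip. I lifted off, moved 18 mm closer and pressed again. The second press read about 11.7 N total at the start and end of a 0.6 s hold.
- **Rod back:** I laid the rod in the cradle, opened the gripper and backed away.

**Last checks in the pictures**
- **Pawl:** The ear's outer edge is at lift y +97 to +99 mm, which is about 1.05 to 1.1 rad and over the 0.95 needed.
- **Carriage:** The tongue is 49 mm lower than at the start, so about 0.05 m down.
- **Tube rack:** It stands upright in its tray.
- **Rod:** It lies where it was, with the tip within about 0.5 px of its first picture.
- **Other things:** None of the four bystanders looks moved.

**Less certain**
- **Bedding force:** About 6 N of the 11.7 N was friction along x. The vertical part alone was about 9–10 N, still over the 8 N needed but short of the 11 N you asked for. The wrist reading wanders by about 0.5–1 N.
- **Readings between moves:** Force was only read at the end of each move, so short peaks in between were not seen.
- **Tongue height:** My picture reading at the start was 9 mm above the 192 mm given, so I trust only the difference of the two readings.

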